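# Pin the fence on a hot-wire foam slicer, queue the blanks and set the heat

## Task

Set up the hot-wire foam slicer: lay the aluminium fence flat on its deck with the upright edge towards the robot and its two holes over the far row of deck holes, and drive the two red-knobbed pins from the near row fully home through both. Then stand every foam blank on the deck in a row along the fence, flush against its near face with its longer side square to it, squeezing the soft foam with no more than 40 N; last, turn the heat selector clockwise, click by click, to setting 5 (the wide orange mark) and not past it. Never touch the wire, and leave everything else where it is.

Things in the scene. Friction and masses are not known exactly. Their poses are not given: they have to be found in the camera images.
- cutter: Foam slicer, fixed: white deck 240 x 400 mm, top at z = 70 mm. Origin at the centre of its underside, x to its far side, y left along the deck, z up. Holes 13.5 mm wide, 44 mm deep, in two rows: near row x = -80, far row x = +45 mm, both at y = -125 and +25 mm. Posts 22 x 30 mm at x = -105 and +105, y = +130 mm rise 99 mm above the deck. Right of the wire the deck is free. Place and yaw vary
- far_hole0 (a point): centre of the mouth of the right-hand hole of the deck's far row (deck frame 45, -125, 70 mm), chamfered by 1 mm
- far_hole1 (a point): centre of the mouth of the left-hand hole of the deck's far row (deck frame 45, 25, 70 mm)
- wire: thin copper-coloured cutting wire, taut across the deck between the two posts, 40 mm above the deck at deck y = +130 mm, over a red stripe on the deck; origin at its middle, x along it. It must not be touched
- fence: loose aluminium angle, 320 g, flat on the table: foot 56 (x) x 200 (y) x 8 mm, and along its whole -x edge an upright 12 mm thick (x = -28 to -16 mm), 24 mm high from the underside; grip it at its middle. Origin under the foot's centre. Fitted, its axes are parallel to the cutter's and its origin is at deck frame (33, -50, 70) mm. The blanks stand against its near face, x = -28 mm
- fence_hole0 (a point): centre of the upper mouth of the 13.5 mm through hole at fence frame (12, -75, 8) mm; it belongs over far_hole0
- fence_hole1 (a point): centre of the upper mouth of the 13.5 mm through hole at fence frame (12, 75, 8) mm; it belongs over far_hole1
- pin0: loose steel pin, 66 mm long, 50 g, upright: shank 12 mm thick, 38 mm long, its lowest 8 mm tapering to 5 mm; collar 24 mm wide, 4 mm thick; red knob 21 mm wide, 24 mm high on top, to be gripped. Origin at the tip, z up. Parked in the near row's right-hand hole (deck y = -125 mm), collar on the deck. Home, the collar lies on the fence's foot. Either pin fits either hole
- pin0_collar (a point): centre of the underside of pin0's collar, 38 mm above the tip
- pin1: second pin, the same as pin0, parked in the left-hand hole of the near row (deck y = +25 mm)
- pin1_collar (a point): centre of the underside of pin1's collar, 38 mm above the tip
- blank0: light blue rigid foam blank, 60 (x) x 46 (y) x 50 mm high, 14 g, loose, upright on the table right of the slicer; origin at the centre of its underside. It dents: grip with 40 N at most (well under 110 N summed over both fingers). Two to four of the four blanks are there, the others absent
- blank1: foam blank like blank0. In place, a blank's x axis (its 60 mm length) is parallel to the fence's x axis, either way round, and its origin is at fence x = -58 mm, z = 0, y within 78 mm of 0; four fit at a pitch of 50 mm
- blank2: foam blank like blank0. Gripped across its 60 mm length with the fingertips 27 to 32 mm above its underside, the fingers pass over the fence's 24 mm upright; the pins' knobs reach 36 mm above the deck
- blank3: foam blank like blank0
- selector (a joint): heat selector on the power unit: black bar knob, 0 rad at its stop (setting 0), growing clockwise seen from above; settings 0 to 7 click every 30 degrees (0.524 rad), with a stop at 7. Starts at setting 0, 1 or 2; setting 5 (wide orange mark) is 2.618 rad. About 0.07 N m carries it over a click; let go near a setting, it snaps into it
- selector_grip (a point): on the selector's vertical axis, 95 mm above the table: the height to grip. It turns with the knob: the grip bar, 58 mm long and 14 mm thick, lies along the point's x axis and reaches from 23 mm below to 11 mm above it, on a disc 60 mm wide; a white line marks its pointer end, on the -x side
- power_unit: blue box 110 x 110 x 62 mm with the selector on top, fixed to the table to the right of the slicer; origin at the centre of its underside. At reading 0 the pointer points to its -x side (towards the robot), and the marks run clockwise from there
- tape: blue roll of tape, 100 mm wide, 24 mm high, lying flat behind the blanks; leave alone. Origin at the centre of its underside
- spray_can: spray can, 52 mm wide, 160 mm high, standing to the left of the slicer; leave alone. Origin under its centre
- knife: yellow utility knife, 190 mm long, 16 mm high, lying in front of the slicer; leave alone. Origin under its handle
- offcut: flat light blue foam offcut, 60 x 36 x 18 mm, lying on the deck to the left of the wire; leave alone. Origin under its centre
- glue_jar: jar, 72 mm wide, 85 mm high, to the left of the slicer; leave alone. Origin under its centre
Mind the look-alikes: they are no part of the job. Leave any turquoise look-alike of the blank3 alone.

How it is judged:
By the outcome, as a careful person would: the job done as asked, in the order asked, and still so for the second after the job is handed in, with the robot touching nothing.
Of blank0, blank1, blank2, blank3 only 2 to 4 are there at a start; the rules pass over those that are not, and their reading is None.
At some moment in a run one of fence, blank0, blank1, blank2, blank3 may be knocked a few centimetres aside while the robot is not near it.
It also fails if it takes over 210 s, if anything falls off the work surface, if the arm or the gripper's body presses on something with over 40 N, if the wrist force passes 120 N, or if a joint passes its speed limit or range.

## Robot

A 7-joint arm with a two-finger parallel gripper is mounted at the origin on the work surface. World frame = base frame: x ahead of the robot, y to its left, z up, the work surface at z = 0. Lengths are in m, angles in rad, forces in N, time in s.
With the tool pointing down it reaches from about 0.4 to 0.85 m from the base axis. Payload 4.5 kg.
Tool frame: the origin (TCP) lies midway between the tips of the shut fingers; the grasp point (between the pads) lies 19 mm behind it; z points along the fingers, y is the direction in which the jaws open and shut (so a half turn about z gives the same grasp; the last joint's range is limited). The gripper opens to 88 mm and grips with 3 to 60 N. Pads are 18 mm wide; open, the fingers measure 123 mm over their backs; the gripper's body (75 mm by 187 mm) begins 45 mm behind the grasp point.
Start: joints at [1.214, 0.689, -0.195, 1.565, 0.157, 0.902, -0.215], TCP at [0.238, -0.578, 0.204] pointing down, gripper open.
Joint ranges: [-3.01, 3.01], [-0.46, 2.08], [-1.47, 1.51], [0.13, 2.56], [-1, 4.14], [0.04, 2.09], [-2.66, 2.66]. Speed limits (rad/s): [2.57, 2.57, 3.14, 3.14, 3.14, 3.14, 3.14].

## Interface

Orientations are given as a unit quaternion [x, y, z, w].
In Python, from plant import r gives the robot as it stands. The module is installed in compiled form; this text tells all that it offers.
- The arm moves only by the shell command python3 -m jog 'ROWS' [FORCE]. ROWS is JSON, a list of rows, each an object with "translation": the shift along the tool's x, y, z in units of 40 mm (1.0 is 40 mm), a list of three; "twist": the turn about the tool's z in units of 6 degrees (1.0 is 6 degrees); "claw": the opening in per cent of the stroke, from 0 (shut) to 100 (fully open). A call has 1 to 20 rows; each row shifts and turns the commanded pose from where the row before left it, along the tool's axes as they then stand; what a row does not reach is not made up. A row lasts 1/12 s, in which the tool goes at most 41.7 mm and 7.16 degrees, less where a joint would pass 70% of its speed; a pose out of reach is approached as far as the arm can. A call is refused whole if a number of a shift passes 1 or a number of a turn 1, either way. A call with a gripper value outside its range is refused whole. The fingers move at their own pace and stop on an object; FORCE is the grip in N (left out, the last holds). Time passes only in rows, so rows that do not move let the fingers close. It gives the time, the measured TCP pose, the force and the opening at its end, in the units of the state.
- r.get_state(): the state, without advancing time (a new reading comes with each control period).
- r.snapshot(name): name is "scene" or "top" or "wrist"; returns a dict with "img" (480x640x3 uint8, red, green, blue), "fx", "fy", "cx", "cy" (pixels), "dist_coeffs" ([k1, k2, p1, p2, k3] as OpenCV has them; the pictures are not rectified), "origin" and "rotation" of the camera in the world; the wrist camera has in their place "T_tool_cam" (4x4, takes a point from camera to tool coordinates, whose origin is the TCP and whose axes are the flange's). Camera axes: x right, y up, looking along -z (the intrinsics and any distortion apply to the point x, -y, -z); pixel columns grow to the right and rows downward; lengths in m; the calibration is good to about 2 mm. A picture is of the moment at which its call begins: read the wrist's pose just before it. There is no depth.
- r.finish_job(): hands the job in, once; it reports no verdict.
Trained networks look in the newest picture that a camera, given by its name, has taken for a name from the list of things; names that differ only in an ending like _2 or _b are one class to them, and where a whole thing is asked for, a point or a joint stands for the part that bears it (a point fixed in the world has none). Each returns a list of dicts, best first, with "confidence" (0 to 1); they miss things now and then, are a little off and sometimes report something else, mostly with a low value. They report only what shows in the picture. A call takes as long as a camera call. They do not tell look-alikes from the thing itself.
- r.spot_in(label, camera): "rect" ([left, top, right, bottom] in pixels, round what is visible of it).
- r.spot_point(label, camera): "location" ([row, column] in pixels: a listed point, or the origin of a listed thing).
The state is a dict: "clock": time; "q": joint angles; "qd": joint speeds; "joint_torque": joint torques, N m; "tool_pos": TCP position; "eef_rot": TCP orientation; "contact_force": force on the tool from outside, world axes, zero at the start; "moment": the same for the moment, N m; "opening": opening from 0.0 (shut) to 1.0 (fully open).
Only numpy, scipy, OpenCV 4.12 (cv2) and the standard library are available. Lean on these libraries where they do the work, as an engineer would, in place of code of your own. Each camera call takes 0.05 s, during which the arm holds its last target. There are 200 camera calls.

## Working session

There is one attempt and no reset: what is moved stays moved. The work goes in short steps, Python scripts to look and compute and a shell command to move; the robot and the scene stay as the last step left them, time stands still between calls to the robot, and variables do not carry over. Pictures are saved under pics/ and viewed, about 12 in all and at most 16, crops included, and the job is handed in when it is done.

```bash
mkdir -p pics; cat > h.py <<'E'
import numpy as np, cv2, sys
from scipy.spatial.transform import Rotation as R
from plant import r
def cam(name):
    s=r.get_state(); c=r.snapshot(name)
    K=np.array([[c['fx'],0,c['cx']],[0,c['fy'],c['cy']],[0,0,1]],float); D=np.array(c['dist_coeffs'],float)
    if name=='wrist':
        T=np.eye(4); T[:3,:3]=R.from_quat(s['eef_rot']).as_matrix(); T[:3,3]=s['tool_pos']; T=T@np.array(c['T_tool_cam'])
        o,Rm=T[:3,3],T[:3,:3]
    else: o,Rm=np.array(c['origin'],float),np.array(c['rotation'],float)
    return dict(img=c['img'],K=K,D=D,o=o,R=Rm)
def ray(c,row,col):
    p=cv2.undistortPoints(np.array([[[col,row]]],float),c['K'],c['D'])[0,0]
    return c['R']@np.array([p[0],-p[1],-1.])
def onz(c,row,col,z):
    d=ray(c,row,col); return c['o']+d*(z-c['o'][2])/d[2]
def tri(obs):
    A=np.zeros((3,3));b=np.zeros(3)
    for c,row,col in obs:
        d=ray(c,row,col);d/=np.linalg.norm(d);P=np.eye(3)-np.outer(d,d);A+=P;b+=P@c['o']
    x=np.linalg.solve(A,b)
    return x,[1e3*np.linalg.norm(np.cross(ray(c,a,e)/np.linalg.norm(ray(c,a,e)),x-c['o'])) for c,a,e in obs]
def proj(c,P):
    q=(np.atleast_2d(P)-c['o'])@c['R']; q=q*[1,-1,-1]
    return cv2.projectPoints(q.reshape(-1,1,3),np.zeros(3),np.zeros(3),c['K'],c['D'])[0][:,0,::-1]
def save(c,n,box=None,f=1):
    im=c['img'][:,:,::-1]
    if box: im=im[box[0]:box[1],box[2]:box[3]]
    cv2.imwrite('pics/'+n,cv2.resize(im,None,fx=f,fy=f,interpolation=cv2.INTER_CUBIC))
def yawof(s): 
    m=R.from_quat(s['eef_rot']).as_matrix(); return np.degrees(np.arctan2(m[1,0],m[0,0])), m
E
python3 - <<'E'
from h import *
np.set_printoptions(precision=4,suppress=True)
s=r.get_state(); print(s['clock'],s['tool_pos'],R.from_quat(s['eef_rot']).as_matrix(),s['opening'])
a=cam('scene');b=cam('top');save(a,'s0.png');save(b,'t0.png')
print(a['o'],b['o'])
for l in ['far_hole0','far_hole1','fence','fence_hole0','fence_hole1','pin0_collar','pin1_collar','blank0','selector_grip','power_unit','cutter','wire','tape']:
    for n,c in (('scene',a),('top',b)):
        print(l,n,[(np.round(d['location'],1).tolist(),round(d['confidence'],2)) for d in r.spot_point(l,n)][:6])
E
```

```text
0.0 [ 0.2378 -0.5772  0.2036] [[ 0.9246  0.381  -0.0009]
 [ 0.381  -0.9246  0.0017]
 [-0.0001 -0.0019 -1.    ]] 1.0003519870027742
[0.8976 0.6059 1.1635] [0.3851 0.111  1.8578]
far_hole0 scene [([282.0, 279.0], 0.69), ([328.8, 326.6], 0.6)]
far_hole0 top [([194.4, 311.9], 0.98), ([271.3, 175.9], 0.69), ([200.1, 254.3], 0.65), ([256.8, 379.2], 0.51)]
far_hole1 scene [([282.0, 279.0], 0.69), ([328.8, 326.6], 0.6)]
far_hole1 top [([194.4, 311.9], 0.98), ([271.3, 175.9], 0.69), ([200.1, 254.3], 0.65), ([256.8, 379.2], 0.51)]
fence scene [([148.0, 259.5], 0.84), ([162.0, 244.6], 0.59)]
fence top [([275.4, 451.8], 0.95), ([158.8, 378.2], 0.62)]
fence_hole0 scene [([126.5, 276.0], 0.9), ([162.3, 244.9], 0.72)]
fence_hole0 top [([248.1, 440.6], 0.84), ([301.1, 455.0], 0.82), ([247.1, 262.3], 0.33)]
fence_hole1 scene [([126.5, 276.0], 0.9), ([162.3, 244.9], 0.72)]
fence_hole1 top [([248.1, 440.6], 0.84), ([301.1, 455.0], 0.82), ([247.1, 262.3], 0.33)]
pin0_collar scene [([250.3, 313.4], 0.57)]
pin0_collar top [([217.9, 268.2], 0.43), ([235.2, 312.3], 0.37), ([207.9, 419.7], 0.32)]
pin1_collar
[... 211 characters left out ...]
, 153.7], 0.91), ([199.4, 220.5], 0.86), ([175.6, 265.2], 0.81), ([125.5, 313.7], 0.66), ([230.0, 240.6], 0.64)]
blank0 top [([203.3, 381.9], 0.86), ([154.1, 432.7], 0.83), ([254.5, 378.7], 0.81), ([330.3, 442.9], 0.79), ([259.3, 416.3], 0.72), ([206.1, 420.0], 0.63)]
selector_grip scene [([145.4, 185.7], 0.55)]
selector_grip top [([205.9, 471.0], 0.67)]
power_unit scene [([167.0, 191.5], 0.67)]
power_unit top [([205.9, 466.0], 0.55)]
cutter scene [([319.4, 333.8], 0.63)]
cutter top [([217.3, 269.6], 0.64), ([220.0, 219.2], 0.59)]
wire scene [([336.4, 381.1], 0.52), ([161.4, 246.2], 0.23)]
wire top [([221.9, 218.3], 0.51)]
tape scene [([256.1, 196.9], 0.57)]
tape top [([160.2, 377.5], 0.93)]
```

View pics/t0.png

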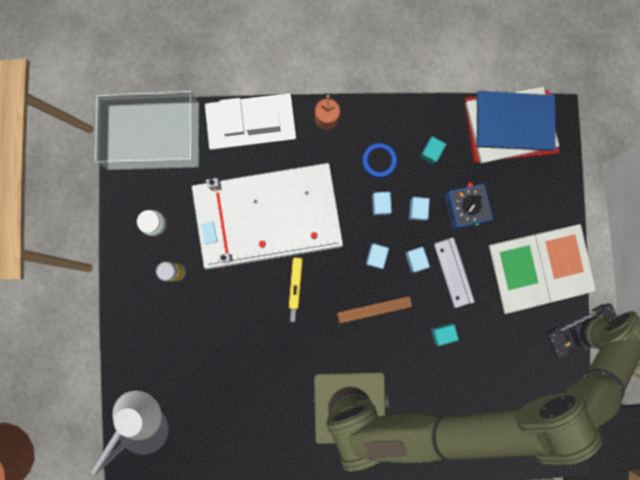

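View pics/s0.png

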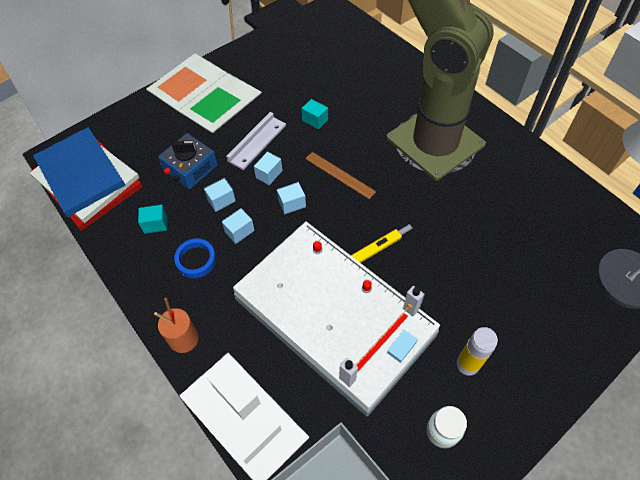

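```bash
python3 - <<'E'
from h import *
np.set_printoptions(precision=4,suppress=True)
a=cam('scene');b=cam('top')
def pr(n,s,t,z):
    x,e=tri([(a,*s),(b,*t)]); print(n,x,np.round(e,1),'z-plane scene',onz(a,*s,z)[:2],'top',onz(b,*t,z)[:2])
S=cv2.cvtColor(a['img'],cv2.COLOR_RGB2HSV);T=cv2.cvtColor(b['img'],cv2.COLOR_RGB2HSV)
pr('fh0',(285.5,280),(192.7,307),.07); pr('fh1',(327,330),(201,255),.07)
pr('knob0',(246,317.5),(235.5,314),.1);pr('knob1',(286,367),(244,262),.1)
for l in ['fence_hole0']:
    pr(l,(126.5,276),(248.1,440.6),.008); pr(l,(162.3,244.9),(301.1,455),.008); pr(l,(126.5,276),(301.1,455),.008);pr(l,(162.3,244.9),(248.1,440.6),.008)
for n,c,H in(('scene',a,S),('top',b,T)):
    for nm,lo,hi in (('blue',(95,40,130),(112,140,255)),('turq',(82,120,80),(94,255,255))):
        m=cv2.inRange(H,lo,hi);k,_,st,ce=cv2.connectedComponentsWithStats(m)
        for i in range(1,k):
            if 80<st[i,4]<3000: print(n,nm,st[i].tolist(),ce[i],onz(c,ce[i][1],ce[i][0],.05)[:2])
print('sel', onz(b,205.9,471,.095))
print('sel', tri([(a,145.4,185.7),(b,205.9,471.)]))
E
```

```text
Traceback (most recent call last):
  File "h.py", line 20, in tri
    d=ray(c,row,col);d/=np.linalg.norm(d);P=np.eye(3)-np.outer(d,d);A+=P;b+=P@c['o']
  File "h.py", line 14, in ray
    return c['R']@np.array([p[0],-p[1],-1.])
           ~~~~~~^~~~~~~~~~~~~~~~~~~~~~~~~~~
ValueError: matmul: Input operand 1 has a mismatch in its core dimension 0, with gufunc signature (n?,k),(k,m?)->(n?,m?) (size 3 is different from 4)
```

```bash
sed -i "s/np.array(c\['rotation'\],float)$/R.from_quat(c['rotation']).as_matrix()/" h.py; python3 - <<'E'
from h import *
np.set_printoptions(precision=4,suppress=True)
a=cam('scene');b=cam('top')
def pr(n,s,t,z):
    x,e=tri([(a,*s),(b,*t)]); print(n,x,np.round(e,1),'z-plane scene',onz(a,*s,z)[:2],'top',onz(b,*t,z)[:2])
S=cv2.cvtColor(a['img'],cv2.COLOR_RGB2HSV);T=cv2.cvtColor(b['img'],cv2.COLOR_RGB2HSV)
pr('fh0',(285.5,280),(192.7,307),.07); pr('fh1',(327,330),(201,255),.07)
pr('knob0',(246,317.5),(235.5,314),.1);pr('knob1',(286,367),(244,262),.1)
for l in ['fence_hole0']:
    pr(l,(126.5,276),(248.1,440.6),.008); pr(l,(162.3,244.9),(301.1,455),.008); pr(l,(126.5,276),(301.1,455),.008);pr(l,(162.3,244.9),(248.1,440.6),.008)
for n,c,H in(('scene',a,S),('top',b,T)):
    for nm,lo,hi in (('blue',(95,40,130),(112,140,255)),('turq',(82,120,80),(94,255,255))):
        m=cv2.inRange(H,lo,hi);k,_,st,ce=cv2.connectedComponentsWithStats(m)
        for i in range(1,k):
            if 80<st[i,4]<3000: print(n,nm,st[i].tolist(),ce[i],onz(c,ce[i][1],ce[i][0],.05)[:2])
print('sel', onz(b,205.9,471,.095))
print('sel', tri([(a,145.4,185.7),(b,205.9,471.)]))
E
```

```text
fh0 [0.6345 0.1125 0.0651] [1.1 1.1] z-plane scene [0.6348 0.1154] top [0.6347 0.1118]
fh1 [0.6128 0.2631 0.0704] [1.3 1.3] z-plane scene [0.6118 0.2639] top [0.6138 0.2622]
knob0 [0.5094 0.0946 0.0824] [0.3 0.3] z-plane scene [0.5154 0.1031] top [0.5084 0.0945]
knob1 [0.4884 0.2436 0.0787] [0.4 0.4] z-plane scene [0.4962 0.251 ] top [0.4875 0.2417]
fence_hole0 [ 0.4329 -0.2203  0.1803] [38.8 38.8] z-plane scene [ 0.3223 -0.3284] top [ 0.4692 -0.2844]
fence_hole0 [ 0.347  -0.4016 -0.1983] [54.3 54.3] z-plane scene [ 0.4677 -0.2765] top [ 0.3098 -0.3233]
fence_hole0 [ 0.3145 -0.329   0.0016] [6.4 6.4] z-plane scene [ 0.3223 -0.3284] top [ 0.3098 -0.3233]
fence_hole0 [ 0.4672 -0.284   0.001 ] [2.9 2.9] z-plane scene [ 0.4677 -0.2765] top [ 0.4692 -0.2844]
scene blue [254, 152, 28, 33, 610] [267.8279 167.982 ] [ 0.4479 -0.1894]
scene blue [204, 178, 31, 34, 616] [219.8929 193.8571] [ 0.5923 -0.2004]
scene blue [277, 182, 29, 32, 598] [291.913  197.5803] [ 0.4577 -0.0726]
scene blue [222, 208, 32, 36, 634] [238.7066 224.7555] [ 0.6086 -0.0914]
scene blue [387, 330, 31, 33, 512] [402.1934 345.3984] [0.5138 0.3898]
scene turq [302, 99, 26, 30, 567] [314.5132 113.2593] [ 0.2293 -0.2649]
scene turq [138, 204, 29, 30, 655] [151.1771 218.6336] [ 0.7687 -0.2485]
top blue [373, 192, 19, 23, 395] [381.7139 202.6253] [ 0.6041 -0.1059]
top blue [410, 197, 20, 23, 407] [419.3145 208.0418] [ 0.5862 -0.2162]
top blue [202, 222, 15, 22, 242] [208.9298 232.595 ] [0.5269 0.3998]
top blue [367, 244, 22, 25, 402] [377.2438 255.6866] [ 0.4493 -0.0884]
top blue [407, 247, 23, 25, 405] [417.5802 259.1753] [ 0.4365 -0.2063]
top turq [421, 136, 25, 27, 410] [433.2561 149.2659] [ 0.7606 -0.2644]
top turq [432, 324, 27, 22, 435] [444.7977 334.508 ] [ 0.215  -0.2807]
sel [ 0.5849 -0.359   0.095 ]
sel (array([ 0.5858, -0.36  ,  0.093 ]), [np.float64(0.9096388000480449), np.float64(0.9096388000482073)])
```

```bash
cat >> h.py <<'E'
def go(target,yaw=None):
    """delta in tool units for TCP target; shift first (tool frame now), then in frame after twist to yaw (mod 180)"""
    s=r.get_state(); y,m=yawof(s); d=np.array(target)-s['tool_pos']
    out='t=%.1f tcp=%s yaw=%.1f d_units(now)=%s'%(s['clock'],np.round(s['tool_pos'],4),y,np.round(m.T@d/.04,2))
    if yaw is not None:
        dy=(yaw-y+90)%180-90; tw=-dy/6
        m2=R.from_euler('z',dy,degrees=True).as_matrix()@m
        out+=' twist_units=%.2f d_units(after twist)=%s'%(tw,np.round(m2.T@d/.04,2))
    print(out,'F',np.round(s['contact_force'],1),'open',round(s['opening'],3),'q7',round(s['q'][6],2))
E
python3 - <<'E'
from h import *
np.set_printoptions(precision=4,suppress=True)
print(r.snapshot('wrist')['T_tool_cam'])
go([.39,-.31,.28],14.6)
E
```

```text
[[-0.0003  0.9523  0.305   0.0806]
 [ 1.      0.0007 -0.0009  0.0001]
 [-0.0011  0.305  -0.9523 -0.1802]
 [ 0.      0.      0.      1.    ]]
t=1.6 tcp=[ 0.2381 -0.5779  0.2044] yaw=22.4 d_units(now)=[ 6.06 -4.75 -1.89] twist_units=1.30 d_units(after twist)=[ 5.36 -5.52 -1.89] F [ 0.1  0.5 -0.3] open 0.999 q7 -0.22
```

```bash
python3 -m jog '[{"translation":[0.6,-0.5,-0.2],"twist":0,"claw":100},{"translation":[0.6,-0.5,-0.2],"twist":0,"claw":100},{"translation":[0.6,-0.5,-0.2],"twist":0,"claw":100},{"translation":[0.6,-0.5,-0.2],"twist":0,"claw":100},{"translation":[0.6,-0.5,-0.2],"twist":0,"claw":100},{"translation":[0.6,-0.5,-0.2],"twist":0,"claw":100},{"translation":[0.6,-0.5,-0.2],"twist":0,"claw":100},{"translation":[0.6,-0.5,-0.2],"twist":0,"claw":100},{"translation":[0.6,-0.5,-0.2],"twist":0,"claw":100},{"translation":[0.6,-0.3,-0.1],"twist":0,"claw":100},{"translation":[0,0,0],"twist":0.65,"claw":100},{"translation":[0,0,0],"twist":0.65,"claw":100},{"translation":[0,0,0],"twist":0,"claw":100},{"translation":[0,0,0],"twist":0,"claw":100}]'
python3 - <<'E'
from h import *
c=cam('wrist'); save(c,'w1.png')
np.set_printoptions(precision=4,suppress=True)
for d in r.spot_point('fence_hole0','wrist'): print(d, onz(c,*d['location'],.008))
go([.39,-.31,.28],14.6)
E
```

```text
clock: 2.82
tool_pos: [0.3868, -0.309, 0.2805]
eef_rot: [0.992, 0.128, -0.0, 0.0]
contact_force: [0.2, -0.9, -0.0]
opening: 1.0
{'location': [240.2, 323.5], 'confidence': 0.91} [ 0.3196 -0.3342  0.008 ]
{'location': [64.3, 127.0], 'confidence': 0.58} [ 0.4519 -0.0913  0.008 ]
t=2.9 tcp=[ 0.3866 -0.3092  0.2804] yaw=14.6 d_units(now)=[0.08 0.04 0.01] twist_units=0.01 d_units(after twist)=[0.08 0.04 0.01] F [0.  0.3 0.8] open 0.997 q7 -0.84
```

View pics/w1.png

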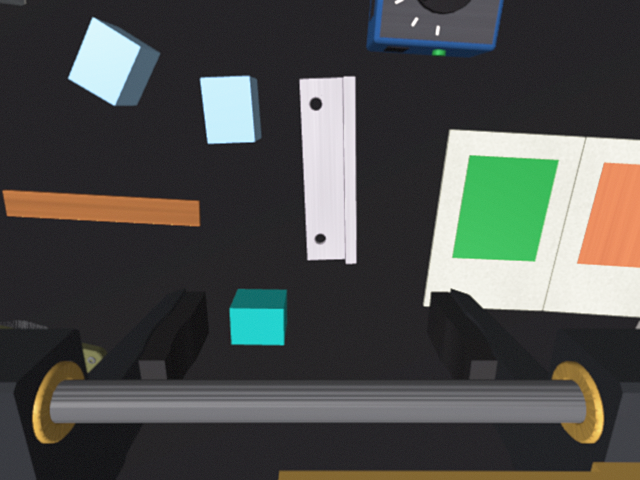

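```bash
cat >> h.py <<'E'
def blob(c,row,col,w=12,th=None):
    "dark blob centre near row,col"
    g=cv2.cvtColor(c['img'],cv2.COLOR_RGB2GRAY); r0,c0=int(row)-w,int(col)-w
    p=g[r0:r0+2*w+1,c0:c0+2*w+1]; t=th or (int(p.min())+int(np.median(p)))/2
    k,lab,st,ce=cv2.connectedComponentsWithStats((p<t).astype(np.uint8))
    i=lab[w,w]
    if i==0: i=1+np.argmax(st[1:,4])
    return ce[i][1]+r0,ce[i][0]+c0,st[i,2:].tolist()
E
python3 - <<'E'
from h import *
np.set_printoptions(precision=4,suppress=True)
c=cam('wrist')
P=[]
for q in [(104,316),(239,320)]:
    b=blob(c,*q); P.append(onz(c,*b[:2],.008)); print(b,P[-1])
d=P[0]-P[1]; print(np.linalg.norm(d), 'long axis ang',np.degrees(np.arctan2(d[1],d[0])))
yaw=np.degrees(np.arctan2(d[1],d[0]))+90; print('fence yaw',yaw)
f=R.from_euler('z',yaw,degrees=True).as_matrix(); mid=(P[0]+P[1])/2
org=mid-f@[.012,0,.008]; up=org+f@[-.022,0,0]; print('org',org,'upright mid',up)
go([up[0],up[1],.035],yaw-90)
E
```

```text
(np.float64(103.31147540983606), np.float64(315.344262295082), [12, 13, 122]) [ 0.464 -0.287  0.008]
(np.float64(238.01298701298703), np.float64(319.7012987012987), [11, 9, 77]) [ 0.3209 -0.3293  0.008 ]
0.14913355123882338 long axis ang 16.47040118332127
fence yaw 106.47040118332127
org [ 0.3959 -0.3197  0.    ] upright mid [ 0.4021 -0.3408  0.    ]
t=3.0 tcp=[ 0.3866 -0.3092  0.2804] yaw=14.6 d_units(now)=[0.18 0.86 6.13] twist_units=-0.31 d_units(after twist)=[0.15 0.87 6.13] F [-0.8  1.4  0.5] open 0.999 q7 -0.84
```

```bash
python3 -m jog '[{"translation":[0.05,0.3,0.8],"twist":-0.31,"claw":60},{"translation":[0.05,0.3,0.8],"twist":0,"claw":60},{"translation":[0.05,0.27,0.8],"twist":0,"claw":60},{"translation":[0,0,0.8],"twist":0,"claw":60},{"translation":[0,0,0],"twist":0,"claw":60},{"translation":[0,0,0],"twist":0,"claw":60},{"translation":[0,0,0],"twist":0,"claw":60}]'
cat > fence.py <<'E'
from h import *
np.set_printoptions(precision=4,suppress=True)
c=cam('wrist'); save(c,sys.argv[1])
L=[d['location'] for d in r.spot_point('fence_hole0','wrist')]; print(L)
P0=np.array(eval(sys.argv[2])); 
P=[]
for p in P0:
    q=proj(c,[*p,.008])[0]; b=blob(c,*q,w=14); P.append(onz(c,*b[:2],.008)); print(q,b,P[-1])
d=P[0]-P[1]; yaw=np.degrees(np.arctan2(d[1],d[0]))+90; print(np.linalg.norm(d),'fence yaw',yaw)
f=R.from_euler('z',yaw,degrees=True).as_matrix(); mid=(P[0]+P[1])/2
org=mid-f@[.012,0,.008]; up=org+f@[-.022,0,0]; print('org',org,'upright mid',up)
go([up[0],up[1],.010],yaw-90)
E
python3 fence.py w2.png '[[.464,-.287],[.3209,-.3293]]'
```

```text
clock: 3.55
tool_pos: [0.4027, -0.3412, 0.1537]
eef_rot: [0.99, 0.143, 0.001, 0.001]
contact_force: [-0.2, -0.1, 0.4]
opening: 0.603
[[288.5, 278.9], [114.2, 271.2]]
[112.3258 271.4974] (np.float64(112.50214592274678), np.float64(271.56223175965664), [18, 18, 233]) [ 0.4639 -0.2871  0.008 ]
[290.7783 277.4338] (np.float64(290.42962962962963), np.float64(277.42962962962963), [15, 12, 135]) [ 0.3212 -0.3292  0.008 ]
0.14875859553270648 fence yaw 106.45272902034313
org [ 0.396  -0.3197  0.    ] upright mid [ 0.4022 -0.3408  0.    ]
t=3.6 tcp=[ 0.4033 -0.3415  0.1545] yaw=16.5 d_units(now)=[-0.03 -0.04  3.61] twist_units=0.00 d_units(after twist)=[-0.03 -0.04  3.61] F [-0.5  0.7  0.6] open 0.602 q7 -0.83
```

View pics/w2.png

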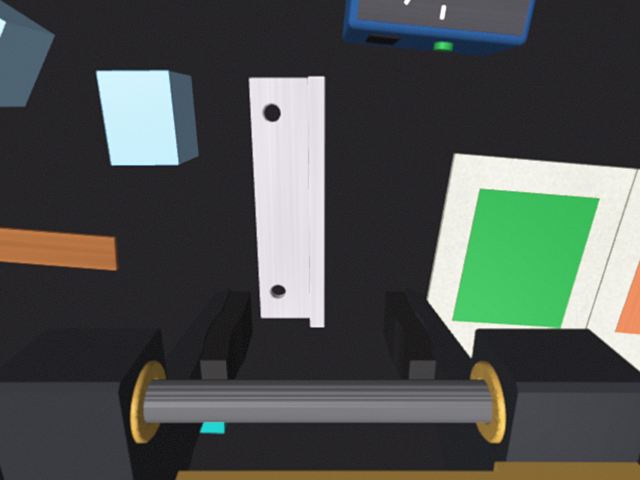

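```bash
python3 -m jog '[{"translation":[0,-0.04,0.7],"twist":0,"claw":60},{"translation":[-0.03,0,0.7],"twist":0,"claw":60},{"translation":[0,0,0.7],"twist":0,"claw":60},{"translation":[0,0,0.7],"twist":0,"claw":60},{"translation":[0,0,0.5],"twist":0,"claw":60},{"translation":[0,0,0.3],"twist":0,"claw":60},{"translation":[0,0,0],"twist":0,"claw":60},{"translation":[0,0,0],"twist":0,"claw":0},{"translation":[0,0,0],"twist":0,"claw":0},{"translation":[0,0,0],"twist":0,"claw":0},{"translation":[0,0,0],"twist":0,"claw":0},{"translation":[0,0,0],"twist":0,"claw":0},{"translation":[0,0,0],"twist":0,"claw":0},{"translation":[0,0,0],"twist":0,"claw":0},{"translation":[0,0,0],"twist":0,"claw":0}]' 60
python3 -c "
from h import *
go([.4,-.34,.2],16.5)"
```

```text
clock: 4.9
tool_pos: [0.4006, -0.3396, 0.0085]
eef_rot: [0.99, 0.143, 0.0, 0.0]
contact_force: [-0.4, -0.4, 0.7]
opening: 0.024
t=4.9 tcp=[ 0.4006 -0.3396  0.0085] yaw=16.4 d_units(now)=[-0.02  0.01 -4.79] twist_units=-0.01 d_units(after twist)=[-0.02  0.01 -4.79] F [-0.4 -0.4  0.7] open 0.024 q7 -0.88
```

```bash
python3 - <<'E'
from h import *
c=cam('wrist'); save(c,'w3.png')
go([.4,-.34,.2],16.5)
E
```

```text
t=5.0 tcp=[ 0.4005 -0.3396  0.0085] yaw=16.4 d_units(now)=[-0.02  0.01 -4.79] twist_units=-0.01 d_units(after twist)=[-0.02  0.01 -4.79] F [-0.  -0.4  0.3] open 0.005 q7 -0.88
```

View pics/w3.png

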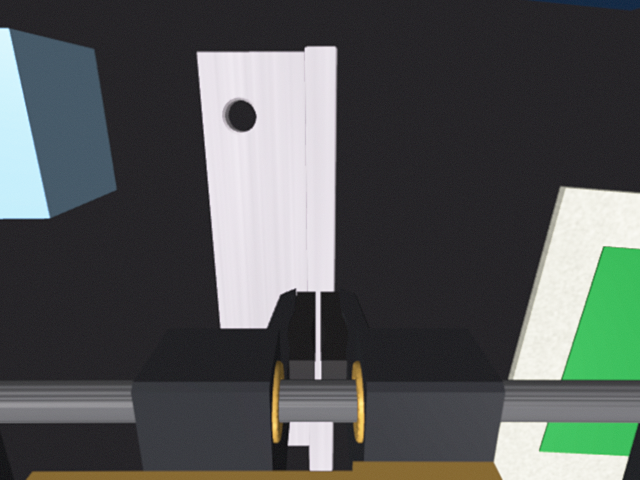

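```bash
python3 - <<'E'
from h import *
np.set_printoptions(precision=4,suppress=True)
c=cam('wrist'); s=r.get_state()
print('hole pred',proj(c,[.4639,-.2871,.008]),'seen',blob(c,116,240,w=22))
m=R.from_quat(s['eef_rot']).as_matrix(); t=np.array(s['tool_pos'])
for v in ([0,0,0],[0,0,-.019],[.009,.006,0],[.009,-.006,0],[.009,0,-0.0155],[.009,.006,-.0155],[.009,-.006,-.0155]): print(v,proj(c,t+m@np.array(v)))
f=R.from_euler('z',106.45,degrees=True).as_matrix();o=np.array([.396,-.3197,0])
for v in ([-.028,-.1,.024],[-.016,-.1,.024],[-.028,0,.024],[-.016,0,.024],[.028,-.1,.008]): print('fence',v,proj(c,o+f@np.array(v)))
print(s['opening'],s['contact_force'])
E
```

```text
hole pred [[115.3996 240.4872]] seen (np.float64(115.45228758169935), np.float64(240.34901960784313), [31, 32, 765])
[0, 0, 0] [[280.0413 317.1699]]
[0, 0, -0.019] [[298.0018 317.1752]]
[0.009, 0.006, 0] [[262.5151 329.8678]]
[0.009, -0.006, 0] [[262.5348 304.4442]]
[0.009, 0, -0.0155] [[275.6788 317.1596]]
[0.009, 0.006, -0.0155] [[275.668  330.9214]]
[0.009, -0.006, -0.0155] [[275.6902 303.397 ]]
fence [-0.028, -0.1, 0.024] [[ 43.7135 337.8532]]
fence [-0.016, -0.1, 0.024] [[ 43.7233 305.1261]]
fence [-0.028, 0, 0.024] [[291.7628 334.5041]]
fence [-0.016, 0, 0.024] [[291.7849 307.3231]]
fence [0.028, -0.1, 0.008] [[ 49.1235 197.1706]]
0.003209572641522362 [0.1673 0.4586 0.1959]
```

```bash
python3 -m jog '[{"translation":[0,0,0],"twist":0,"claw":50},{"translation":[0,0,0],"twist":0,"claw":50},{"translation":[0,0,0],"twist":0,"claw":50},{"translation":[0,0,0],"twist":0,"claw":50},{"translation":[0,0,0],"twist":0,"claw":50},{"translation":[0,0,0],"twist":0,"claw":50},{"translation":[0,0,0],"twist":0,"claw":50}]'; python3 - <<'E'
from h import *
c=cam('wrist'); save(c,'w4.png',f=1)
go([.4,-.34,.2],16.5)
E
```

```text
clock: 5.58
tool_pos: [0.4005, -0.3396, 0.0084]
eef_rot: [0.99, 0.143, 0.0, 0.0]
contact_force: [-0.5, 1.1, -0.5]
opening: 0.489
t=5.6 tcp=[ 0.4005 -0.3396  0.0084] yaw=16.5 d_units(now)=[-0.02  0.01 -4.79] twist_units=-0.01 d_units(after twist)=[-0.02  0.01 -4.79] F [ 0.3  0.1 -0.5] open 0.497 q7 -0.88
```

View pics/w4.png

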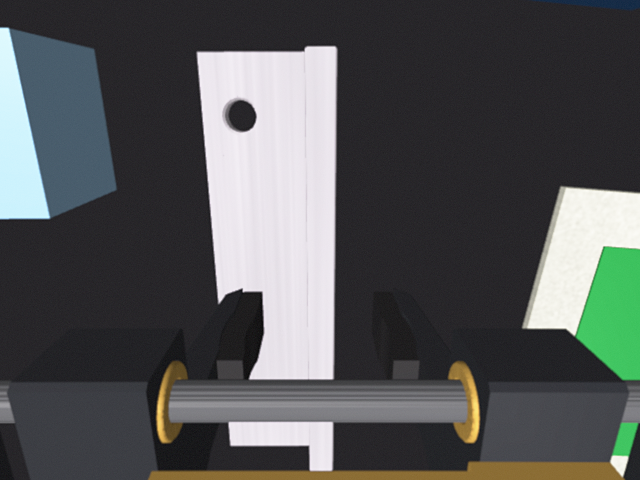

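```bash
J='[{"translation":[0,0,0.1],"twist":0,"claw":50},{"translation":[0,0,0],"twist":0,"claw":50}]'; python3 - <<'E'
from h import *
c=cam('scene'); save(c,'s1.png',(80,230,180,340),5)
m=R.from_quat(r.get_state()['eef_rot']).as_matrix()
print(proj(c,r.get_state()['tool_pos']))
E
python3 -m jog '[{"translation":[0,0,0.1],"twist":0,"claw":50},{"translation":[0,0,0],"twist":0,"claw":50}]';python3 -m jog '[{"translation":[0,0,0.05],"twist":0,"claw":50},{"translation":[0,0,0],"twist":0,"claw":50}]'
```

```text
[[137.28707701 251.61268338]]
clock: 5.85
tool_pos: [0.4003, -0.3394, 0.0039]
eef_rot: [0.99, 0.143, -0.0, -0.0]
contact_force: [-0.3, 0.3, 0.4]
opening: 0.5
clock: 6.02
tool_pos: [0.4004, -0.3394, 0.002]
eef_rot: [0.99, 0.143, -0.0, -0.0]
contact_force: [1.1, 0.1, 0.1]
opening: 0.498
```

View pics/s1.png

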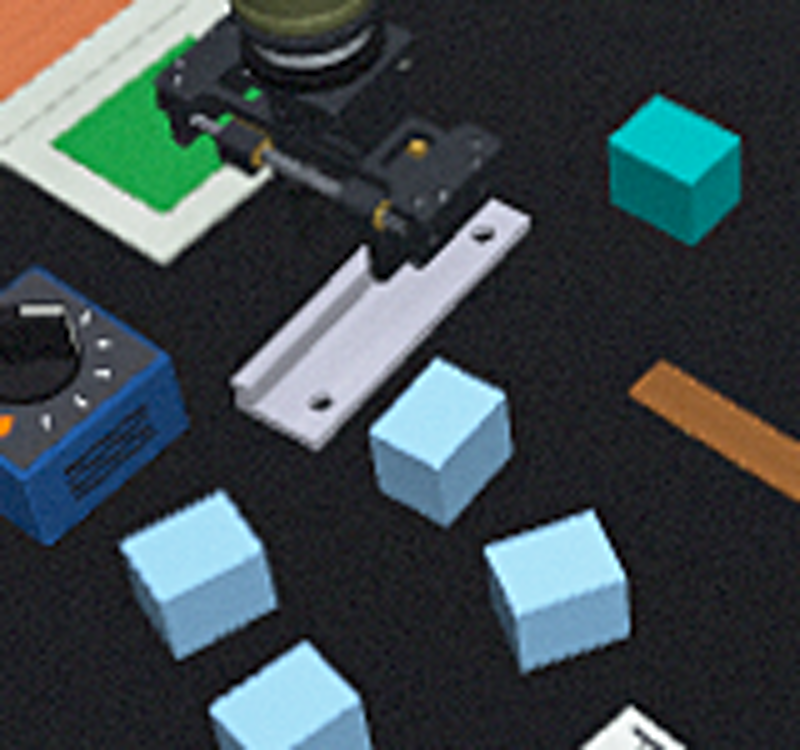

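```bash
python3 - <<'E'
from h import *
np.set_printoptions(precision=1,suppress=True)
c=cam('scene'); s=r.get_state()
m=R.from_quat(s['eef_rot']).as_matrix(); t=np.array(s['tool_pos'])+[0,0,.0064]
for z in (0,-.01,-.02,-.03): print(z,*[proj(c,t+m@np.array([0,y,z]))[0] for y in (-.022,-.03,-.039)])
w=cam('wrist')
for z in (0,-.01,-.02,-.03): print(z,*[proj(w,t+m@np.array([x,-.022,z]))[0] for x in (-.009,0,.009)])
E
```

```text
0 [140.4 257.7] [141.6 260. ] [142.9 262.5]
-0.01 [138.1 257.3] [139.2 259.6] [140.5 262.1]
-0.02 [135.6 257. ] [136.8 259.2] [138.1 261.7]
-0.03 [133.2 256.6] [134.4 258.8] [135.7 261.4]
0 [303.2 270.5] [285.7 269.8] [267.7 269.1]
-0.01 [313.6 268.1] [295.4 267.3] [276.5 266.5]
-0.02 [325.2 265.4] [306.1 264.5] [286.3 263.6]
-0.03 [338.1 262.3] [318.  261.4] [297.3 260.4]
```

```bash
python3 -m jog '[{"translation":[0,0,0.1],"twist":0,"claw":50},{"translation":[0,0,0],"twist":0,"claw":50}]';python3 -m jog '[{"translation":[0,0,0.05],"twist":0,"claw":50},{"translation":[0,0,0],"twist":0,"claw":50}]';python3 -m jog '[{"translation":[0,0,0.05],"twist":0,"claw":50},{"translation":[0,0,0],"twist":0,"claw":50}]'
```

```text
clock: 6.28
tool_pos: [0.4004, -0.3395, -0.002]
eef_rot: [0.99, 0.143, -0.0, -0.0]
contact_force: [-0.0, 0.4, 0.6]
opening: 0.501
clock: 6.45
tool_pos: [0.4004, -0.3394, -0.0039]
eef_rot: [0.99, 0.143, -0.0, -0.0]
contact_force: [-0.5, 0.2, 0.4]
opening: 0.501
clock: 6.62
tool_pos: [0.4004, -0.3395, -0.0058]
eef_rot: [0.99, 0.143, -0.0, -0.0]
contact_force: [-0.6, -1.2, -0.5]
opening: 0.498
```

```bash
for i in 1; do python3 -m jog '[{"translation":[0,0,0.05],"twist":0,"claw":50},{"translation":[0,0,0],"twist":0,"claw":50}]';python3 -m jog '[{"translation":[0,0,0.04],"twist":0,"claw":50},{"translation":[0,0,0],"twist":0,"claw":50}]';python3 -m jog '[{"translation":[0,0,0.04],"twist":0,"claw":50},{"translation":[0,0,0],"twist":0,"claw":50}]'; done | grep -v -e eef -e opening
```

```text
clock: 6.78
tool_pos: [0.4005, -0.3396, -0.0078]
contact_force: [-0.4, -0.3, 0.8]
clock: 6.95
tool_pos: [0.4004, -0.3395, -0.0094]
contact_force: [-0.1, 1.0, -0.0]
clock: 7.12
tool_pos: [0.4004, -0.3395, -0.011]
contact_force: [-0.8, 0.7, -0.1]
```

Close here.

```bash
python3 -m jog '[{"translation":[0,0,0],"twist":0,"claw":0},{"translation":[0,0,0],"twist":0,"claw":0},{"translation":[0,0,0],"twist":0,"claw":0},{"translation":[0,0,0],"twist":0,"claw":0},{"translation":[0,0,0],"twist":0,"claw":0},{"translation":[0,0,0],"twist":0,"claw":0},{"translation":[0,0,0],"twist":0,"claw":0},{"translation":[0,0,0],"twist":0,"claw":0},{"translation":[0,0,0],"twist":0,"claw":0},{"translation":[0,0,0],"twist":0,"claw":0}]' 60; python3 -m jog '[{"translation":[0,0,-0.2],"twist":0,"claw":0},{"translation":[0,0,-0.5],"twist":0,"claw":0},{"translation":[0,0,-0.8],"twist":0,"claw":0},{"translation":[0,0,-0.8],"twist":0,"claw":0},{"translation":[0,0,0],"twist":0,"claw":0},{"translation":[0,0,0],"twist":0,"claw":0}]'
```

```text
clock: 7.95
tool_pos: [0.401, -0.3399, -0.0098]
eef_rot: [0.99, 0.143, 0.0, 0.001]
contact_force: [0.0, 0.2, 8.8]
opening: 0.002
clock: 8.45
tool_pos: [0.4015, -0.3404, 0.083]
eef_rot: [0.99, 0.143, 0.001, 0.001]
contact_force: [-0.5, 0.2, -0.4]
opening: 0.001
```

```bash
python3 - <<'E'
from h import *
np.set_printoptions(precision=1,suppress=True)
c=cam('wrist'); a=cam('scene')
im=np.hstack([cv2.resize(c['img'],(400,300)),cv2.resize(a['img'][70:190,170:330],(400,300),interpolation=cv2.INTER_CUBIC)])
cv2.imwrite('pics/m1.png',im[:,:,::-1])
s=r.get_state();m=R.from_quat(s['eef_rot']).as_matrix(); t=np.array(s['tool_pos'])
for z in (0,-.01,-.02,-.03,-.04): print(z,proj(a,t+m@np.array([0,0,z]))[0],proj(c,t+m@np.array([0,0,z]))[0])
print('hole0',proj(c,[.4639,-.2871,.008]),s['tool_pos'],R.from_quat(s['eef_rot']).as_matrix()[2]*1000)
E
```

```text
0 [119.4 248.7] [280.3 314.2]
-0.01 [116.8 248.3] [289.1 314.1]
-0.02 [114.2 247.8] [299. 314.]
-0.03 [111.6 247.3] [309.9 313.9]
-0.04 [108.9 246.9] [322.1 313.8]
hole0 [[113.4 260.7]] [ 0.4 -0.3  0.1] [   -0.6    -0.7 -1000. ]
```

View pics/m1.png

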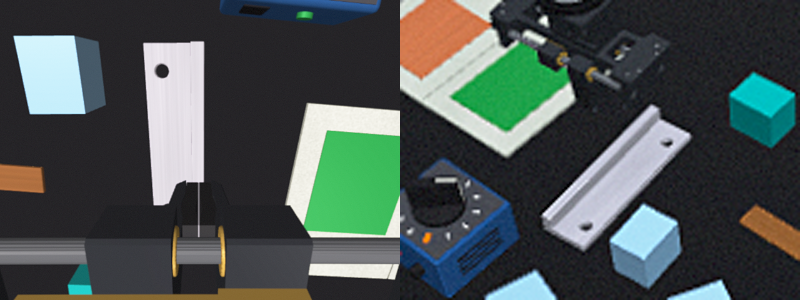

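```bash
(python3 -m jog '[{"translation":[0,0,0],"twist":0,"claw":40},{"translation":[0,0,0],"twist":0,"claw":40},{"translation":[0,0,0],"twist":0,"claw":40},{"translation":[0,0,0],"twist":0,"claw":40},{"translation":[0,0,0],"twist":0,"claw":40},{"translation":[0,0,0.8],"twist":0,"claw":40},{"translation":[0,0,0.8],"twist":0,"claw":40},{"translation":[0,0,0.5],"twist":0,"claw":40},{"translation":[0,0,0.25],"twist":0,"claw":40},{"translation":[0,0,0],"twist":0,"claw":40},{"translation":[0,0,0],"twist":0,"claw":40}]'
for i in 1 2 3; do python3 -m jog '[{"translation":[0,0,0.05],"twist":0,"claw":40},{"translation":[0,0,0],"twist":0,"claw":40}]'; done) | grep -v -e eef
```

```text
clock: 9.47
tool_pos: [0.4006, -0.3396, -0.0127]
contact_force: [-0.1, -1.3, 0.7]
opening: 0.399
clock: 9.63
tool_pos: [0.4013, -0.3402, -0.0137]
contact_force: [-0.0, 0.0, -0.1]
opening: 0.401
clock: 9.8
tool_pos: [0.4009, -0.3399, -0.0162]
contact_force: [1.4, 0.6, -0.7]
opening: 0.404
clock: 9.97
tool_pos: [0.4006, -0.3397, -0.0187]
contact_force: [-0.7, -1.1, 0.2]
opening: 0.401
```

```bash
(for i in 1 2; do python3 -m jog '[{"translation":[0,0,0.05],"twist":0,"claw":40},{"translation":[0,0,0],"twist":0,"claw":40}]'; done; python3 -m jog '[{"translation":[0,0,0],"twist":0,"claw":0},{"translation":[0,0,0],"twist":0,"claw":0},{"translation":[0,0,0],"twist":0,"claw":0},{"translation":[0,0,0],"twist":0,"claw":0},{"translation":[0,0,0],"twist":0,"claw":0},{"translation":[0,0,0],"twist":0,"claw":0},{"translation":[0,0,0],"twist":0,"claw":0},{"translation":[0,0,0],"twist":0,"claw":0}]' 60 )| grep -v -e eef
```

```text
clock: 10.13
tool_pos: [0.4005, -0.3395, -0.021]
contact_force: [-0.1, 1.0, -0.5]
opening: 0.399
clock: 10.3
tool_pos: [0.4004, -0.3395, -0.0231]
contact_force: [0.4, -0.1, -0.6]
opening: 0.401
clock: 10.97
tool_pos: [0.4006, -0.3397, -0.0227]
contact_force: [0.3, -0.6, 0.4]
opening: 0.13
```

```bash
python3 -m jog '[{"translation":[0,0,-0.2],"twist":0,"claw":0},{"translation":[0,0,-0.5],"twist":0,"claw":0},{"translation":[0,0,-0.6],"twist":0,"claw":0},{"translation":[0,0,-0.7],"twist":0,"claw":0},{"translation":[0,0,-0.7],"twist":0,"claw":0},{"translation":[0,0,-0.6],"twist":0,"claw":0},{"translation":[0,0,-0.4],"twist":0,"claw":0},{"translation":[0,0,0],"twist":0,"claw":0},{"translation":[0,0,0],"twist":0,"claw":0},{"translation":[0,0,0],"twist":0,"claw":0}]' 60; python3 - <<'E'
from h import *
c=cam('wrist'); save(c,'w5.png')
s=r.get_state(); m=R.from_quat(s['eef_rot']).as_matrix(); t=np.array(s['tool_pos'])
f=lambda v: t+m@np.array([.0012+v[1]*-1,-.022-v[0],.0227*-1-v[2]])
print('hole0 pred',proj(c,f([.012,-.075,.008])),'hole1',proj(c,f([.012,.075,.008])))
go([.59,.184,.107],-81.9)
E
```

```text
clock: 11.8
tool_pos: [0.3995, -0.339, 0.1243]
eef_rot: [0.99, 0.143, -0.001, -0.001]
contact_force: [-0.3, 0.4, -3.7]
opening: 0.129
hole0 pred [[116.30683569 219.85219078]] hole1 [[454.02215952 243.43654358]]
t=11.8 tcp=[ 0.3994 -0.3388  0.1239] yaw=16.5 d_units(now)=[  8.27 -11.18   0.43] twist_units=-13.61 d_units(after twist)=[12.27  6.56  0.38] F [-0.4 -0.3 -3.8] open 0.127 q7 -0.85
```

View pics/w5.png

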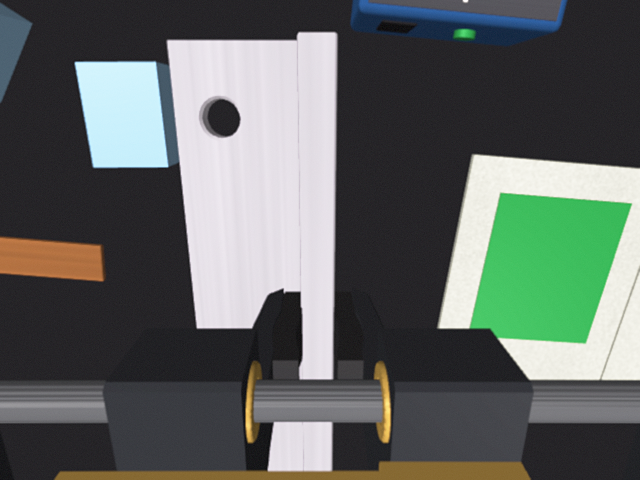

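```bash
python3 -m jog '[{"translation":[0.4,-0.55,0],"twist":0,"claw":0},{"translation":[0.55,-0.8,0],"twist":0,"claw":0},{"translation":[0.55,-0.8,0],"twist":0,"claw":0},{"translation":[0.55,-0.8,0],"twist":0,"claw":0},{"translation":[0.55,-0.8,0],"twist":0,"claw":0},{"translation":[0.55,-0.8,0],"twist":0,"claw":0},{"translation":[0.55,-0.8,0],"twist":0,"claw":0},{"translation":[0.55,-0.8,0],"twist":0,"claw":0},{"translation":[0.55,-0.8,0],"twist":0,"claw":0},{"translation":[0.55,-0.8,0],"twist":0,"claw":0},{"translation":[0.4,-0.5,0],"twist":0,"claw":0},{"translation":[0,0,0],"twist":0.5,"claw":0},{"translation":[0,0,0],"twist":0.9,"claw":0},{"translation":[0,0,0],"twist":0.9,"claw":0},{"translation":[0,0,0],"twist":0.9,"claw":0},{"translation":[0,0,0],"twist":0.9,"claw":0},{"translation":[0,0,0],"twist":0.9,"claw":0},{"translation":[0,0,0],"twist":0.9,"claw":0},{"translation":[0,0,0],"twist":0.9,"claw":0},{"translation":[0,0,0],"twist":0.9,"claw":0}]' 60;python3 -m jog '[{"translation":[0,0,0],"twist":0.9,"claw":0},{"translation":[0,0,0],"twist":0.9,"claw":0},{"translation":[0,0,0],"twist":0.9,"claw":0},{"translation":[0,0,0],"twist":0.9,"claw":0},{"translation":[0,0,0],"twist":0.9,"claw":0},{"translation":[0,0,0],"twist":0.9,"claw":0},{"translation":[0,0,0],"twist":0.9,"claw":0},{"translation":[0,0,0],"twist":0.9,"claw":0},{"translation":[0,0,0],"twist":0.9,"claw":0},{"translation":[0,0,0],"twist":0.6,"claw":0},{"translation":[0,0,0],"twist":0,"claw":0},{"translation":[0,0,0],"twist":0,"claw":0}]' 60;  python3 - <<'E'
from h import *
np.set_printoptions(precision=4,suppress=True)
c=cam('wrist'); save(c,'w6.png')
for l in ('far_hole0','pin0_collar'):
  for d in r.spot_point(l,'wrist'): print(l,d, onz(c,*d['location'],.07))
s=r.get_state(); print(s['q'])
print('far holes pred',proj(c,[[.6345,.1125,.07],[.613,.2628,.07]]))
go([.59,.184,.1],-81.9)
E
```

```text
clock: 13.52
tool_pos: [0.5264, 0.042, 0.1236]
eef_rot: [0.966, -0.259, -0.001, 0.001]
contact_force: [0.5, 0.6, -3.6]
opening: 0.128
clock: 14.52
tool_pos: [0.5266, 0.0422, 0.124]
eef_rot: [0.756, -0.655, -0.001, 0.001]
contact_force: [-0.1, 0.5, -3.4]
opening: 0.127
far_hole0 {'location': [320.4, 141.3], 'confidence': 0.8} [0.6322 0.1113 0.07  ]
[-0.4382  0.7363  0.4617  1.9511 -0.5707  0.5866 -2.5934]
far holes pred [[321.6531 137.6172]
 [501.0863 164.029 ]]
t=14.7 tcp=[0.5273 0.0421 0.1247] yaw=-81.9 d_units(now)=[-3.29 -2.06  0.62] twist_units=0.01 d_units(after twist)=[-3.29 -2.05  0.62] F [-0.7 -0.3 -4.1] open 0.13 q7 -2.59
```

View pics/w6.png

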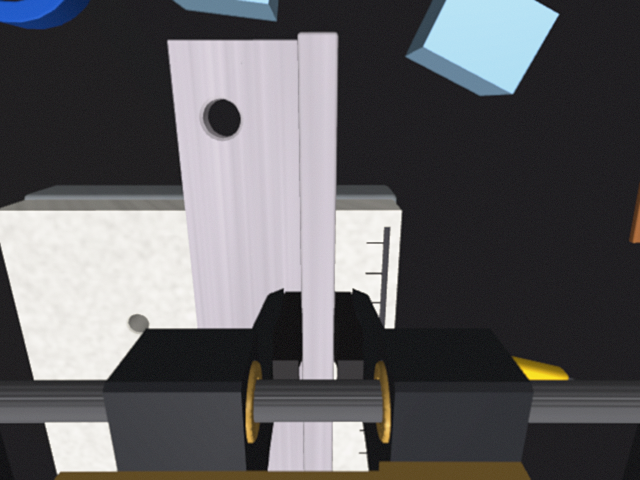

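```bash
python3 -m jog '[{"translation":[-0.4,-0.25,0],"twist":0,"claw":0},{"translation":[-0.6,-0.4,0],"twist":0,"claw":0},{"translation":[-0.7,-0.4,0],"twist":0,"claw":0},{"translation":[-0.7,-0.4,0],"twist":0,"claw":0},{"translation":[-0.6,-0.4,0.2],"twist":0,"claw":0},{"translation":[-0.3,-0.2,0.4],"twist":0,"claw":0},{"translation":[0,0,0.4],"twist":0,"claw":0},{"translation":[0,0,0.3],"twist":0,"claw":0},{"translation":[0,0,0],"twist":0,"claw":0},{"translation":[0,0,0],"twist":0,"claw":0},{"translation":[0,0,0],"twist":0,"claw":0}]' 60;  python3 - <<'E'
from h import *
np.set_printoptions(precision=4,suppress=True)
c=cam('wrist'); save(c,'w7.png',(60,340,120,420),2)
for l in ('far_hole0','fence_hole0','pin0_collar'):
  for d in r.spot_point(l,'wrist'): print(l,d, onz(c,*d['location'],.07))
s=r.get_state(); print(s['q'])
print('far holes pred',proj(c,[[.6345,.1125,.07],[.613,.2628,.07]]))
go([.59,.184,.1],-81.9)
E
```

```text
clock: 15.58
tool_pos: [0.5909, 0.1829, 0.0741]
eef_rot: [0.754, -0.656, 0.0, -0.0]
contact_force: [0.4, -0.6, -3.5]
opening: 0.131
far_hole0 {'location': [114.8, 242.1], 'confidence': 0.63} [0.6348 0.1139 0.07  ]
fence_hole0 {'location': [117.8, 221.8], 'confidence': 0.97} [0.6434 0.1164 0.07  ]
[-0.7346  0.9732  0.7005  1.7158 -0.8543  0.7848 -2.6122]
far holes pred [[111.4551 243.1402]
 [403.3058 259.5718]]
t=15.8 tcp=[0.5909 0.1839 0.0742] yaw=-82.0 d_units(now)=[-0.01  0.02 -0.64] twist_units=-0.02 d_units(after twist)=[-0.01  0.02 -0.64] F [-0.4  0.2 -3. ] open 0.128 q7 -2.61
```

View pics/w7.png

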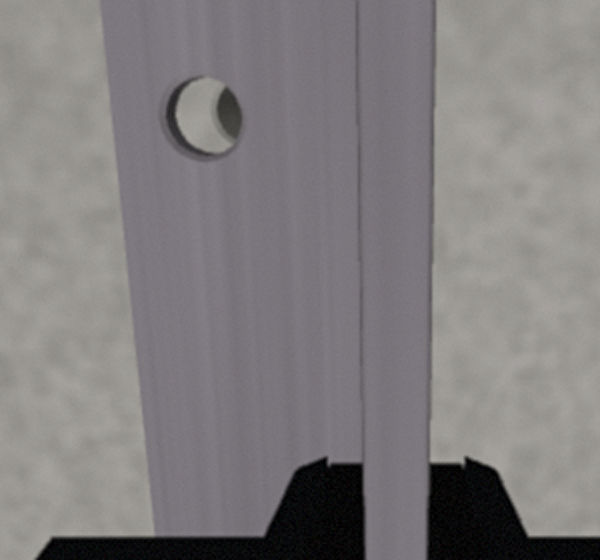

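```bash
python3 - <<'E'
from h import *
np.set_printoptions(precision=4,suppress=True)
for n,f,box,seeds in (('top','t0.png',(150,280,185,350),[(194,307),(201,255)]),('scene','s0.png',(210,420,225,445),[(285,280),(327,330)])):
    c=cam(n); im=cv2.imread('pics/'+f); c['img']=im[:,:,::-1]
    g=cv2.cvtColor(im,cv2.COLOR_BGR2GRAY)
    for q in seeds:
        p=g[q[0]-5:q[0]+6,q[1]-5:q[1]+6].astype(float); w=np.clip(np.median(p)-12-p,0,None); yy,xx=np.mgrid[q[0]-5:q[0]+6,q[1]-5:q[1]+6]
        rc=((w*yy).sum()/w.sum(),(w*xx).sum()/w.sum()); print(n,'hole',rc,onz(c,*rc,.07))
    m=np.zeros_like(g); m[box[0]:box[1],box[2]:box[3]]=(g[box[0]:box[1],box[2]:box[3]]>200)*255
    k,lab,st,ce=cv2.connectedComponentsWithStats(m); i=1+np.argmax(st[1:,4]); cnt=max(cv2.findContours((lab==i).astype(np.uint8),cv2.RETR_EXTERNAL,cv2.CHAIN_APPROX_NONE)[0],key=len)
    P=np.array([onz(c,p[0][1],p[0][0],.07)[:2] for p in cnt],np.float32)*1000
    rr=cv2.minAreaRect(P); print(n,rr)
    # robust edges
    for deg in (8.,):
        u=np.array([np.cos(np.radians(deg)),np.sin(np.radians(deg))]);v=np.array([-u[1],u[0]]);x=P@u;y=P@v
        for e,(s,ax) in {'near':(x<np.percentile(x,3)+8,0),'far':(x>np.percentile(x,97)-8,0),'right':(y<np.percentile(y,3)+8,1)}.items():
            Q=P[s]; Q=Q[(np.abs(Q@(v if ax==0 else u)-np.median(Q@(v if ax==0 else u)))<(150 if ax==0 else 90))]
            l=cv2.fitLine(Q,cv2.DIST_HUBER,0,0.5,.01).ravel(); a=np.degrees(np.arctan2(l[1],l[0])); print(e,len(Q),'yaw',(a-(90 if ax==0 else 0)+90)%180-90,'off',np.median(Q@(u if ax==0 else v)))
E
python3 - <<'E'
from h import *
c=cam('wrist'); s=r.get_state(); m=R.from_quat(s['eef_rot']).as_matrix(); t=np.array(s['tool_pos'])
h=onz(c,117.8,221.3,t[2]+.0307); print('fence hole0 in tool',m.T@(h-t), 'deck hole0 by sliver',onz(c,116.2,244.,.07))
E
```

```text
top hole (np.float64(192.55372945638433), np.float64(306.3211125158028)) [0.6351 0.1137 0.07  ]
top hole (np.float64(201.08469055374593), np.float64(255.02280130293158)) [0.6136 0.2621 0.07  ]
top ((576.9578857421875, 195.55657958984375), (239.76844787597656, 329.9919738769531), 8.124715805053711)
near 206 yaw 8.258362 off 481.58988956281894
far 102 yaw 8.088669 off 716.8005510422355
right 62 yaw 8.361488 off -49.979414703782126
scene hole (np.float64(285.1955514365153), np.float64(279.78127896200186)) [0.6348 0.1145 0.07  ]
scene hole (np.float64(327.22036168787673), np.float64(329.4661754855995)) [0.613  0.2636 0.07  ]
scene ((510.288330078125, 222.35324096679688), (366.0113525390625, 400.78094482421875), 8.189300537109375)
near 34 yaw 77.54564 off 372.1312576916605
far 106 yaw 8.277985 off 718.0882759124859
right 54 yaw 8.1171875 off -50.028193135702324
fence hole0 in tool [ 0.07443504 -0.03522884 -0.03069652] deck hole0 by sliver [0.63377681 0.11562972 0.07      ]
```

```bash
python3 -m jog '[{"translation":[0,0.05,0],"twist":-0.03,"claw":0},{"translation":[0,0,0.2],"twist":0,"claw":0},{"translation":[0,0,0.2],"twist":0,"claw":0},{"translation":[0,0,0.15],"twist":0,"claw":0},{"translation":[0,0,0],"twist":0,"claw":0},{"translation":[0,0,0],"twist":0,"claw":0},{"translation":[0,0,0],"twist":0,"claw":0}]' 60;  python3 - <<'E'
from h import *
np.set_printoptions(precision=4,suppress=True)
c=cam('wrist'); save(c,'w8.png',(80,150,180,260),8)
print('far holes pred',proj(c,[[.6345,.1125,.07],[.635,.1142,.07],[.6338,.1156,.07]]))
go([.59,.184,.0473],-81.8)
E
```

```text
clock: 16.52
tool_pos: [0.5885, 0.1838, 0.0511]
eef_rot: [0.756, -0.655, 0.0, 0.0]
contact_force: [-0.3, 0.7, -2.8]
opening: 0.127
far holes pred [[108.962  227.2318]
 [113.4316 225.5657]
 [117.7272 228.4616]]
t=16.6 tcp=[0.5887 0.1838 0.0513] yaw=-81.8 d_units(now)=[-0.   -0.03  0.1 ] twist_units=0.00 d_units(after twist)=[-0.   -0.03  0.1 ] F [-0.1  0.3 -3.6] open 0.126 q7 -2.59
```

View pics/w8.png

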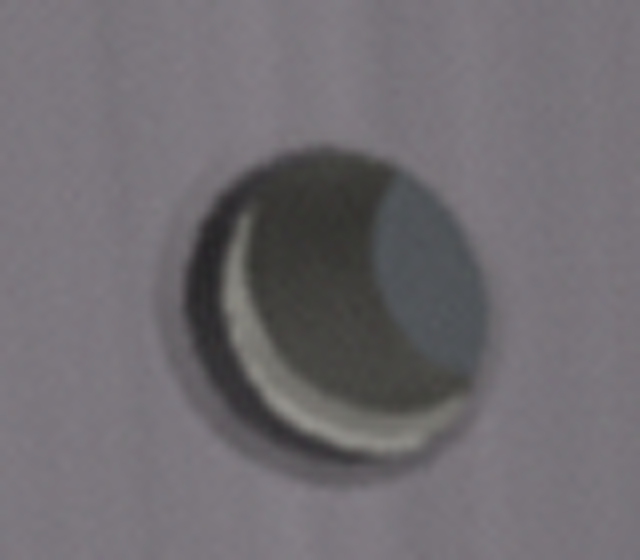

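```bash
python3 - <<'E'
from h import *
np.set_printoptions(precision=4,suppress=True)
c=cam('wrist'); s=r.get_state(); m=R.from_quat(s['eef_rot']).as_matrix(); t=np.array(s['tool_pos'])
a=onz(c,119.4,220.5,t[2]+.0307); b=onz(c,114.6,228.1,.07); print(a,b,'shift tool units',m.T@(b-a)/.04)
q=m.T@(a-t); print('hole in tool',q)
E
```

```text
[0.6343 0.1159 0.0822] [0.6342 0.1145 0.07  ] shift tool units [0.0328 0.0055 0.3041]
hole in tool [ 0.0738 -0.0354 -0.0307]
```

```bash
python3 -m jog '[{"translation":[0.033,0.005,0],"twist":0,"claw":0},{"translation":[0,0,0.05],"twist":0,"claw":0},{"translation":[0,0,0.05],"twist":0,"claw":0},{"translation":[0,0,0.02],"twist":0,"claw":0},{"translation":[0,0,0],"twist":0,"claw":0},{"translation":[0,0,0],"twist":0,"claw":0}]' 60; python3 -m jog '[{"translation":[0,0,0],"twist":0,"claw":8},{"translation":[0,0,0],"twist":0,"claw":14},{"translation":[0,0,0],"twist":0,"claw":20},{"translation":[0,0,0],"twist":0,"claw":30},{"translation":[0,0,0],"twist":0,"claw":40},{"translation":[0,0,0],"twist":0,"claw":40},{"translation":[0,0,0],"twist":0,"claw":40}]' 60; python3 -m jog '[{"translation":[0,0,-0.5],"twist":0,"claw":40},{"translation":[0,0,-0.8],"twist":0,"claw":40},{"translation":[0,0,-0.9],"twist":0,"claw":40},{"translation":[0,0,-0.9],"twist":0,"claw":40},{"translation":[0,0,-0.9],"twist":0,"claw":40},{"translation":[0,0,0],"twist":0,"claw":40},{"translation":[0,0,0],"twist":0,"claw":40}]' 60
python3 - <<'E'
from h import *
np.set_printoptions(precision=4,suppress=True)
c=cam('wrist'); save(c,'w9.png')
for l in ('fence_hole0','pin0_collar','pin0'):
  for d in r.spot_point(l,'wrist'): print(l,d, onz(c,*d['location'],.078 if l[0]=='f' else .07))
print('pred holes', proj(c,[[.6342,.1145,.078],[.6128,.263,.078]]))
go([.52,.08,.2],-81.8)
E
```

```text
clock: 17.12
tool_pos: [0.5886, 0.1824, 0.0473]
eef_rot: [0.756, -0.655, 0.0, -0.0]
contact_force: [-2.7, -0.1, 6.2]
opening: 0.128
clock: 17.7
tool_pos: [0.5884, 0.1826, 0.0463]
eef_rot: [0.756, -0.654, 0.0, 0.0]
contact_force: [0.0, 0.9, -0.5]
opening: 0.398
clock: 18.28
tool_pos: [0.5896, 0.1826, 0.2082]
eef_rot: [0.756, -0.654, 0.001, -0.001]
contact_force: [-1.0, 0.1, -0.7]
opening: 0.397
fence_hole0 {'location': [110.5, 273.8], 'confidence': 0.96} [0.6336 0.1139 0.078 ]
fence_hole0 {'location': [299.3, 280.6], 'confidence': 0.65} [0.6112 0.2635 0.078 ]
fence_hole0 {'location': [294.2, 426.5], 'confidence': 0.59} [0.4916 0.2412 0.078 ]
pin0_collar {'location': [107.8, 440.1], 'confidence': 0.6} [0.5128 0.0947 0.07  ]
pin0 {'location': [277.0, 417.0], 'confidence': 0.91} [0.5002 0.2303 0.07  ]
pin0 {'location': [109.5, 427.4], 'confidence': 0.58} [0.5218 0.0972 0.07  ]
pred holes [[111.2109 272.9577]
 [298.4682 278.8301]]
t=18.5 tcp=[0.5872 0.1829 0.2047] yaw=-81.8 d_units(now)=[2.31 2.03 0.12] twist_units=0.01 d_units(after twist)=[2.31 2.03 0.12] F [ 0.1 -0.1 -0.4] open 0.398 q7 -2.63
```

View pics/w9.png

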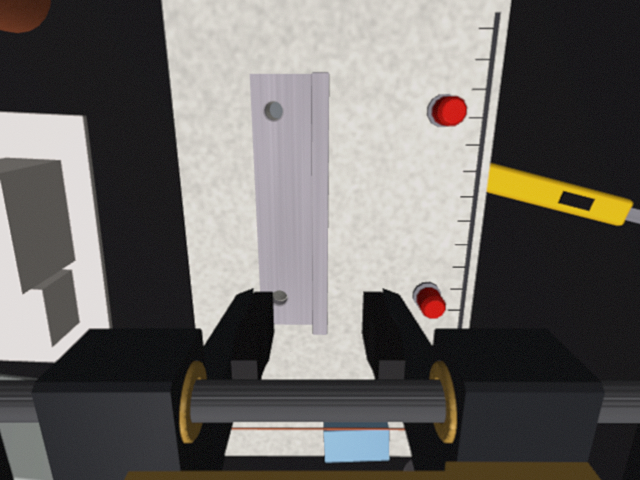

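```bash
cat > pins.py <<'E'
from h import *
np.set_printoptions(precision=4,suppress=True)
c=cam('wrist'); im=c['img'].astype(int)
m=((im[...,0]>150)&(im[...,1]<80)&(im[...,2]<80)).astype(np.uint8)
k,lab,st,ce=cv2.connectedComponentsWithStats(m)
for i in range(1,k):
    if st[i,4]>60: print('red',st[i].tolist(),ce[i],[onz(c,ce[i][1],ce[i][0],z)[:2] for z in (.086,.098)])
E
python3 pins.py; python3 -c "
from h import *
go([.5105,.0967,.12],-72.8)"
```

```text
red [436, 98, 27, 27, 560] [449.5036 111.0286] [array([0.5077, 0.0967]), array([0.5114, 0.0971])]
red [419, 301, 24, 18, 305] [430.7311 309.777 ] [array([0.4857, 0.2499]), array([0.4903, 0.2441])]
t=18.5 tcp=[0.5873 0.1828 0.2048] yaw=-81.8 d_units(now)=[1.85 2.2  2.13] twist_units=-1.50 d_units(after twist)=[1.49 2.47 2.13] F [-0.5 -0.3  0.1] open 0.401 q7 -2.63
```

```bash
python3 -m jog '[{"translation":[0,0,0],"twist":-0.75,"claw":45},{"translation":[0,0,0],"twist":-0.75,"claw":45},{"translation":[0.4,0.6,0.2],"twist":0,"claw":45},{"translation":[0.5,0.8,0.5],"twist":0,"claw":45},{"translation":[0.4,0.7,0.8],"twist":0,"claw":45},{"translation":[0.19,0.37,0.6],"twist":0,"claw":45},{"translation":[0,0,0],"twist":0,"claw":45},{"translation":[0,0,0],"twist":0,"claw":45},{"translation":[0,0,0],"twist":0,"claw":45}]' 60
python3 pins.py; python3 -c "
from h import *
go([.5107,.0968,.055],-72.8)"
```

```text
clock: 19.28
tool_pos: [0.5154, 0.0997, 0.1258]
eef_rot: [0.805, -0.593, 0.0, -0.001]
contact_force: [-0.0, -0.0, -0.5]
opening: 0.449
red [313, 239, 33, 29, 728] [329.6827 253.1525] [array([0.5096, 0.1002]), array([0.5112, 0.096 ])]
red [278, 457, 27, 14, 312] [291.2885 464.0897] [array([0.4877, 0.2545]), array([0.4906, 0.2419])]
t=19.3 tcp=[0.5159 0.0999 0.1261] yaw=-72.7 d_units(now)=[0.03 0.15 1.78] twist_units=0.02 d_units(after twist)=[0.04 0.15 1.78] F [ 1.2  0.6 -0.3] open 0.449 q7 -2.19
```

```bash
python3 -m jog '[{"translation":[0.03,0.14,0.4],"twist":0,"claw":45},{"translation":[0,0,0.6],"twist":0,"claw":45},{"translation":[0,0,0.5],"twist":0,"claw":45},{"translation":[0,0,0.28],"twist":0,"claw":45},{"translation":[0,0,0],"twist":0,"claw":45},{"translation":[0,0,0],"twist":0,"claw":0},{"translation":[0,0,0],"twist":0,"claw":0},{"translation":[0,0,0],"twist":0,"claw":0},{"translation":[0,0,0],"twist":0,"claw":0},{"translation":[0,0,0],"twist":0,"claw":0},{"translation":[0,0,0],"twist":0,"claw":0},{"translation":[0,0,0],"twist":0,"claw":0}]' 40
python3 -c "
from h import *
go([.6342,.1145,.12],-81.8)"
```

```text
clock: 20.33
tool_pos: [0.5101, 0.0964, 0.0552]
eef_rot: [0.805, -0.593, 0.001, -0.001]
contact_force: [-0.6, 0.3, 6.7]
opening: 0.219
t=20.3 tcp=[0.5101 0.0964 0.0552] yaw=-72.8 d_units(now)=[ 0.49 -3.1  -1.61] twist_units=1.51 d_units(after twist)=[-0.   -3.14 -1.61] F [-0.6  0.3  6.7] open 0.219 q7 -2.15
```

```bash
python3 -m jog '[{"translation":[0,0,0],"twist":0,"claw":40},{"translation":[0,0,0],"twist":0,"claw":40},{"translation":[0,0,0],"twist":0,"claw":40},{"translation":[0,0,0.1],"twist":0,"claw":40},{"translation":[0,0,0],"twist":0,"claw":40},{"translation":[0,0,0],"twist":0,"claw":0},{"translation":[0,0,0],"twist":0,"claw":0},{"translation":[0,0,0],"twist":0,"claw":0},{"translation":[0,0,0],"twist":0,"claw":0},{"translation":[0,0,0],"twist":0,"claw":0},{"translation":[0,0,0],"twist":0,"claw":0},{"translation":[0,0,0],"twist":0,"claw":0}]' 40
python3 - <<'E'
from h import *
c=cam('wrist'); save(c,'w10.png',(180,380,200,460),3)
go([.6342,.1145,.12],-81.8)
E
```

```text
clock: 21.33
tool_pos: [0.5091, 0.0963, 0.0504]
eef_rot: [0.805, -0.593, 0.0, 0.0]
contact_force: [-0.0, 0.2, -0.4]
opening: 0.224
t=21.4 tcp=[0.5091 0.0963 0.0504] yaw=-72.8 d_units(now)=[ 0.49 -3.12 -1.74] twist_units=1.51 d_units(after twist)=[-0.   -3.16 -1.74] F [-0.3 -0.6  0.2] open 0.22 q7 -2.15
```

View pics/w10.png

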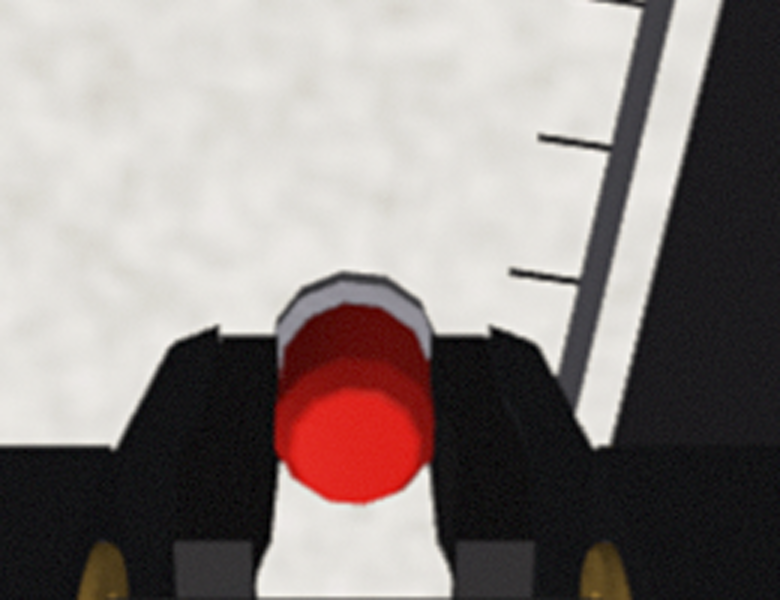

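```bash
python3 -m jog '[{"translation":[0,0,-0.3],"twist":0,"claw":0},{"translation":[0,0,-0.5],"twist":0,"claw":0},{"translation":[0,0,-0.5],"twist":0,"claw":0},{"translation":[0,0,-0.5],"twist":0,"claw":0},{"translation":[0,0,-0.2],"twist":0,"claw":0},{"translation":[0,0,0],"twist":0,"claw":0},{"translation":[0,0,0],"twist":0,"claw":0},{"translation":[0,0,0],"twist":0,"claw":0}]' 50
python3 - <<'E'
from h import *
go([.6342,.1145,.12],-81.8)
go([.5105+.1237,.0967+.0178,.12])
E
```

```text
clock: 22.05
tool_pos: [0.5083, 0.0965, 0.1294]
eef_rot: [0.805, -0.593, -0.001, 0.001]
contact_force: [0.0, 0.1, -0.9]
opening: 0.225
t=22.1 tcp=[0.5083 0.0965 0.1294] yaw=-72.8 d_units(now)=[ 0.5  -3.14  0.23] twist_units=1.51 d_units(after twist)=[ 0.   -3.18  0.23] F [ 0.   0.1 -0.9] open 0.225 q7 -2.28
t=22.1 tcp=[0.5083 0.0965 0.1294] yaw=-72.8 d_units(now)=[ 0.5  -3.14  0.23] F [ 0.   0.1 -0.9] open 0.225 q7 -2.28
```

```bash
python3 -m jog '[{"translation":[0.1,-0.3,0],"twist":0,"claw":0},{"translation":[0.2,-0.6,0],"twist":0,"claw":0},{"translation":[0.1,-0.5,0],"twist":0,"claw":0},{"translation":[0.1,-0.4,0],"twist":0,"claw":0},{"translation":[0,-0.2,0],"twist":0,"claw":0},{"translation":[0,0,0],"twist":0,"claw":0},{"translation":[0,0,0],"twist":0,"claw":0},{"translation":[0,0,0],"twist":0,"claw":0}]' 50
cat > hole.py <<'E'
from h import *
np.set_printoptions(precision=4,suppress=True)
P=eval(sys.argv[1]); c=cam('wrist'); s=r.get_state(); y,m=yawof(s); t=np.array(s['tool_pos'])
L=[d['location']+[d['confidence']] for d in r.spot_point('fence_hole0','wrist')]; print('net',L,[onz(c,l[0],l[1],.078)[:2] for l in L])
q=proj(c,P+[.078])[0]; print('pred',q); b=blob(c,*q,w=20); h=onz(c,b[0],b[1],.078); print('blob',b,h)
im=c['img'].astype(int); mm=((im[...,0]>200)&(im[...,1]<60)).astype(np.uint8); k,lab,st,ce=cv2.connectedComponentsWithStats(mm); 
for i in range(1,k):
    if st[i,4]>60: print('red',st[i].tolist(),ce[i])
go([h[0],h[1],.12])
E
python3 hole.py '[.6342,.1145]'
```

```text
clock: 22.72
tool_pos: [0.5897, 0.1007, 0.1297]
eef_rot: [0.805, -0.593, -0.001, 0.001]
contact_force: [0.2, 0.2, -0.1]
opening: 0.221
net [] []
pred [242.8096 241.8429]
blob (np.float64(241.65833333333333), np.float64(242.13333333333333), [23, 21, 360]) [0.6342 0.1137 0.078 ]
red [299, 315, 19, 31, 341] [307.6804 331.6276]
t=22.8 tcp=[0.5902 0.1008 0.1302] yaw=-72.8 d_units(now)=[ 0.02 -1.15  0.25] F [ 0.2  0.7 -0.3] open 0.221 q7 -2.37
```

```bash
python3 -m jog '[{"translation":[0,-0.4,0],"twist":0,"claw":0},{"translation":[0,-0.43,0],"twist":0,"claw":0},{"translation":[0,-0.3,0],"twist":0,"claw":0},{"translation":[0,0,0],"twist":0,"claw":0},{"translation":[0,0,0.3],"twist":0,"claw":0},{"translation":[0,0,0.3],"twist":0,"claw":0},{"translation":[0,0,0.2],"twist":0,"claw":0},{"translation":[0,0,0.1],"twist":0,"claw":0},{"translation":[0,0,0.1],"twist":0,"claw":0},{"translation":[0,0,0],"twist":0,"claw":0}]' 50
python3 - <<'E'
from h import *
go([.6342,.1137,.0584])
E
```

```text
clock: 23.65
tool_pos: [0.6337, 0.1141, 0.0893]
eef_rot: [0.805, -0.593, -0.001, 0.001]
contact_force: [0.6, 0.3, -0.6]
opening: 0.22
t=23.6 tcp=[0.6337 0.1141 0.0893] yaw=-72.8 d_units(now)=[ 0.01 -0.01  0.77] F [ 0.6  0.3 -0.6] open 0.22 q7 -2.4
```

Tip is 7 mm into the mouth without force. Continue.

```bash
(python3 -m jog '[{"translation":[0,0,0.1],"twist":0,"claw":0},{"translation":[0,0,0.1],"twist":0,"claw":0},{"translation":[0,0,0],"twist":0,"claw":0}]' 50; python3 -m jog '[{"translation":[0,0,0.1],"twist":0,"claw":0},{"translation":[0,0,0.1],"twist":0,"claw":0},{"translation":[0,0,0],"twist":0,"claw":0}]' 50) | grep -v eef
```

```text
clock: 23.9
tool_pos: [0.6339, 0.1143, 0.0818]
contact_force: [0.3, -0.7, -1.8]
opening: 0.223
clock: 24.15
tool_pos: [0.6339, 0.1143, 0.0734]
contact_force: [-1.9, -0.2, -1.6]
opening: 0.216
```

```bash
(python3 -m jog '[{"translation":[0,0,0.1],"twist":0,"claw":0},{"translation":[0,0,0.1],"twist":0,"claw":0},{"translation":[0,0,0],"twist":0,"claw":0}]' 50; python3 -m jog '[{"translation":[0,0,0.1],"twist":0,"claw":0},{"translation":[0,0,0.05],"twist":0,"claw":0},{"translation":[0,0,0],"twist":0,"claw":0}]' 50;python3 -m jog '[{"translation":[0,0,0.04],"twist":0,"claw":0},{"translation":[0,0,0],"twist":0,"claw":0}]' 50) | grep -v eef
```

```text
clock: 24.4
tool_pos: [0.6339, 0.1143, 0.0653]
contact_force: [-2.2, -1.4, -3.0]
opening: 0.218
clock: 24.65
tool_pos: [0.634, 0.1142, 0.0596]
contact_force: [-3.0, -1.0, -1.9]
opening: 0.22
clock: 24.82
tool_pos: [0.6341, 0.1141, 0.0585]
contact_force: [-4.7, -1.2, -0.0]
opening: 0.22
```

```bash
(python3 -m jog '[{"translation":[0,0,0.04],"twist":0,"claw":0},{"translation":[0,0,0],"twist":0,"claw":0}]' 50; python3 -m jog '[{"translation":[0,0,0.05],"twist":0,"claw":0},{"translation":[0,0,0],"twist":0,"claw":0}]' 50) | grep -v eef
```

```text
clock: 24.98
tool_pos: [0.6341, 0.1142, 0.0582]
contact_force: [-7.2, 0.2, 8.8]
opening: 0.217
clock: 25.15
tool_pos: [0.6342, 0.1142, 0.0581]
contact_force: [-12.0, 0.7, 21.4]
opening: 0.218
```

```bash
python3 -m jog '[{"translation":[0,0,0],"twist":0,"claw":26},{"translation":[0,0,0],"twist":0,"claw":28},{"translation":[0,0,0],"twist":0,"claw":28},{"translation":[0,0,-0.2],"twist":0,"claw":28},{"translation":[0,0,-0.3],"twist":0,"claw":30},{"translation":[0,0,-0.6],"twist":0,"claw":45},{"translation":[0,0,-0.8],"twist":0,"claw":45},{"translation":[0,0,-0.8],"twist":0,"claw":45},{"translation":[0,0,0],"twist":0,"claw":45},{"translation":[0,0,0],"twist":0,"claw":45}]' 50
python3 pins.py; python3 hole.py '[.6128,.263]'; python3 -c "
from h import *
go([.4891,.2452,.1])"
```

```text
clock: 25.98
tool_pos: [0.6368, 0.1141, 0.1663]
eef_rot: [0.805, -0.593, 0.002, -0.002]
contact_force: [-0.7, 0.6, -0.5]
opening: 0.452
red [308, 227, 29, 25, 587] [322.1925 238.9898] [array([0.6336, 0.1203]), array([0.6349, 0.1166])]
net [[229.8, 318.3, 0.89]] [array([0.6357, 0.1172])]
pred [407.0504 291.1196]
blob (np.float64(391.41131105398455), np.float64(290.9460154241645), [41, 10, 389]) [0.617  0.2489 0.078 ]
red [308, 227, 25, 24, 473] [320.1036 238.8288]
t=26.1 tcp=[0.634  0.1147 0.1623] yaw=-72.8 d_units(now)=[-3.33 -0.59  1.06] F [ 0.5  0.2 -0.7] open 0.45 q7 -2.46
t=26.1 tcp=[0.634  0.1147 0.1623] yaw=-72.8 d_units(now)=[-4.19  2.49  1.56] F [ 0.5  0.2 -0.7] open 0.45 q7 -2.46
```

```bash
python3 -m jog '[{"translation":[-0.4,0.25,0],"twist":0,"claw":45},{"translation":[-0.7,0.4,0],"twist":0,"claw":45},{"translation":[-0.8,0.5,0],"twist":0,"claw":45},{"translation":[-0.8,0.5,0],"twist":0,"claw":45},{"translation":[-0.8,0.5,0],"twist":0,"claw":45},{"translation":[-0.5,0.25,0.3],"twist":0,"claw":45},{"translation":[-0.19,0.09,0.4],"twist":0,"claw":45},{"translation":[0,0,0],"twist":0,"claw":45},{"translation":[0,0,0],"twist":0,"claw":45},{"translation":[0,0,0],"twist":0,"claw":45}]' 50
python3 pins.py;python3 hole.py '[.6128,.263]'; python3 -c "
from h import *
go([.4891,.2452,.052])"
```

```text
clock: 26.97
tool_pos: [0.4909, 0.2435, 0.1354]
eef_rot: [0.805, -0.594, 0.001, 0.0]
contact_force: [0.3, 0.0, 0.0]
opening: 0.451
red [306, 240, 31, 27, 648] [321.6019 253.3812] [array([0.4883, 0.2487]), array([0.4897, 0.2445])]
red [54, 339, 12, 12, 80] [ 57.6375 343.2625] [array([0.6317, 0.3571]), array([0.6256, 0.3472])]
red [255, 366, 58, 13, 521] [280.6276 373.6699] [array([0.489 , 0.3372]), array([0.4904, 0.3284])]
net [[211.5, 116.3, 0.91]] [array([0.6131, 0.2622])]
pred [212.794  116.5622]
blob (np.float64(211.75354107648724), np.float64(117.59206798866856), [22, 22, 353]) [0.6123 0.2622 0.078 ]
red [310, 242, 26, 25, 496] [322.4919 253.9113]
red [256, 367, 57, 12, 513] [281.2047 373.7524]
t=27.1 tcp=[0.4912 0.2436 0.1358] yaw=-72.9 d_units(now)=[ 0.45 -3.03  0.4 ] F [-0.6  0.3 -0.3] open 0.446 q7 -2.56
t=27.1 tcp=[0.4912 0.2436 0.1358] yaw=-72.9 d_units(now)=[-0.06  0.04  2.1 ] F [-0.6  0.3 -0.3] open 0.446 q7 -2.56
```

```bash
python3 -m jog '[{"translation":[-0.06,0.04,0.5],"twist":0,"claw":45},{"translation":[0,0,0.6],"twist":0,"claw":45},{"translation":[0,0,0.5],"twist":0,"claw":45},{"translation":[0,0,0.3],"twist":0,"claw":45},{"translation":[0,0,0.2],"twist":0,"claw":45},{"translation":[0,0,0],"twist":0,"claw":45},{"translation":[0,0,0],"twist":0,"claw":0},{"translation":[0,0,0],"twist":0,"claw":0},{"translation":[0,0,0],"twist":0,"claw":0},{"translation":[0,0,0],"twist":0,"claw":0},{"translation":[0,0,0],"twist":0,"claw":0},{"translation":[0,0,0],"twist":0,"claw":0},{"translation":[0,0,0],"twist":0,"claw":0},{"translation":[0,0,0],"twist":0,"claw":0}]' 50
python3 -m jog '[{"translation":[0,0,-0.3],"twist":0,"claw":0},{"translation":[0,0,-0.5],"twist":0,"claw":0},{"translation":[0,0,-0.5],"twist":0,"claw":0},{"translation":[0,0,-0.5],"twist":0,"claw":0},{"translation":[0,0,-0.2],"twist":0,"claw":0},{"translation":[0,0,0],"twist":0,"claw":0},{"translation":[0,0,0],"twist":0,"claw":0},{"translation":[0,0,0],"twist":0,"claw":0}]' 50
python3 - <<'E'
from h import *
go([.6125,.2624,.12])
E
```

```text
clock: 28.28
tool_pos: [0.4882, 0.2467, 0.0519]
eef_rot: [0.805, -0.593, 0.0, -0.001]
contact_force: [-0.9, -0.7, 5.9]
opening: 0.223
clock: 28.95
tool_pos: [0.4867, 0.2468, 0.1302]
eef_rot: [0.805, -0.593, -0.001, 0.001]
contact_force: [0.7, 0.2, -1.2]
opening: 0.219
t=28.9 tcp=[0.4867 0.2468 0.1302] yaw=-72.7 d_units(now)=[ 0.56 -3.12  0.25] F [ 0.7  0.2 -1.2] open 0.219 q7 -2.58
```

```bash
python3 -m jog '[{"translation":[0.1,-0.3,0],"twist":0,"claw":0},{"translation":[0.12,-0.6,0],"twist":0,"claw":0},{"translation":[0.1,-0.7,0],"twist":0,"claw":0},{"translation":[0.1,-0.7,0],"twist":0,"claw":0},{"translation":[0.1,-0.5,0],"twist":0,"claw":0},{"translation":[0,-0.3,0],"twist":0,"claw":0},{"translation":[0,0,0],"twist":0,"claw":0},{"translation":[0,0,0],"twist":0,"claw":0},{"translation":[0,0,0.4],"twist":0,"claw":0},{"translation":[0,0,0.3],"twist":0,"claw":0},{"translation":[0,0,0.1],"twist":0,"claw":0},{"translation":[0,0,0.1],"twist":0,"claw":0},{"translation":[0,0,0.1],"twist":0,"claw":0},{"translation":[0,0,0],"twist":0,"claw":0}]' 50
python3 - <<'E'
from h import *
go([.6125,.2624,.0599])
E
```

```text
clock: 30.12
tool_pos: [0.6115, 0.2635, 0.0906]
eef_rot: [0.805, -0.593, -0.0, 0.0]
contact_force: [-1.1, 0.2, -0.9]
opening: 0.22
t=30.1 tcp=[0.6115 0.2635 0.0906] yaw=-72.8 d_units(now)=[ 0.03 -0.02  0.77] F [-1.1  0.2 -0.9] open 0.22 q7 -2.59
```

```bash
(python3 -m jog '[{"translation":[0,0,0.1],"twist":0,"claw":0},{"translation":[0,0,0.1],"twist":0,"claw":0},{"translation":[0,0,0],"twist":0,"claw":0}]' 50; python3 -m jog '[{"translation":[0,0,0.1],"twist":0,"claw":0},{"translation":[0,0,0.1],"twist":0,"claw":0},{"translation":[0,0,0],"twist":0,"claw":0}]' 50;python3 -m jog '[{"translation":[0,0,0.1],"twist":0,"claw":0},{"translation":[0,0,0.1],"twist":0,"claw":0},{"translation":[0,0,0],"twist":0,"claw":0}]' 50) | grep -v eef
```

```text
clock: 30.37
tool_pos: [0.6117, 0.2637, 0.0825]
contact_force: [-0.6, 0.6, -0.6]
opening: 0.224
clock: 30.62
tool_pos: [0.6117, 0.2636, 0.0742]
contact_force: [-0.6, -0.9, -1.2]
opening: 0.219
clock: 30.87
tool_pos: [0.6119, 0.2636, 0.0662]
contact_force: [-1.2, -0.6, -0.8]
opening: 0.222
```

```bash
(python3 -m jog '[{"translation":[0,0,0.1],"twist":0,"claw":0},{"translation":[0,0,0.05],"twist":0,"claw":0},{"translation":[0,0,0],"twist":0,"claw":0}]' 50; python3 -m jog '[{"translation":[0,0,0.05],"twist":0,"claw":0},{"translation":[0,0,0],"twist":0,"claw":0}]' 50;python3 -m jog '[{"translation":[0,0,0.05],"twist":0,"claw":0},{"translation":[0,0,0],"twist":0,"claw":0}]' 50) | grep -v eef
```

```text
clock: 31.12
tool_pos: [0.6121, 0.2636, 0.0606]
contact_force: [-1.1, 0.7, -2.0]
opening: 0.222
clock: 31.28
tool_pos: [0.6122, 0.2636, 0.0601]
contact_force: [-3.5, 0.9, 4.3]
opening: 0.221
clock: 31.45
tool_pos: [0.6123, 0.2637, 0.06]
contact_force: [-7.2, 0.2, 16.5]
opening: 0.22
```

```bash
cat > blanks.py <<'E'
from h import *
np.set_printoptions(precision=4,suppress=True)
def find(c,z=.05,vmin=190):
    H=cv2.cvtColor(c['img'],cv2.COLOR_RGB2HSV); m=cv2.inRange(H,(92,20,vmin),(112,120,255)); m[330:]=0
    out=[]
    for ct in cv2.findContours(m,cv2.RETR_EXTERNAL,cv2.CHAIN_APPROX_NONE)[0]:
        if cv2.contourArea(ct)<400: continue
        x,y,w,h=cv2.boundingRect(ct); P=np.array([onz(c,p[0][1],p[0][0],z)[:2] for p in ct],np.float32)*1000
        (cx,cy),(a,b),ang=cv2.minAreaRect(P)
        if a<b: a,b,ang=b,a,ang+90
        cut = x<=1 or y<=1 or x+w>=639 or y+h>=329
        out.append((round(cx/1e3,4),round(cy/1e3,4),round(a,1),round(b,1),round((ang+90)%180-90,1),'CUT' if cut else ''))
    return out
if __name__=='__main__':
    c=cam('wrist'); z=float(sys.argv[1]) if len(sys.argv)>1 else .05
    for o in find(c,z): print(o)
    if len(sys.argv)>2: save(c,sys.argv[2])
E
python3 -m jog '[{"translation":[0,0,0],"twist":0,"claw":26},{"translation":[0,0,0],"twist":0,"claw":28},{"translation":[0,0,0],"twist":0,"claw":28},{"translation":[0,0,-0.2],"twist":0,"claw":28},{"translation":[0,0,-0.3],"twist":0,"claw":30},{"translation":[0,0,-0.6],"twist":0,"claw":50},{"translation":[0,0,-0.8],"twist":0,"claw":100},{"translation":[0,0,-0.9],"twist":0,"claw":100},{"translation":[0,0,-0.9],"twist":0,"claw":100},{"translation":[0,0,-0.9],"twist":0,"claw":100},{"translation":[0,0,0],"twist":0,"claw":100},{"translation":[0,0,0],"twist":0,"claw":100}]' 20
python3 - <<'E'
from h import *
c=cam('wrist'); cv2.imwrite('pics/w11.png',c['img'][:,:,::-1])
np.set_printoptions(precision=4,suppress=True)
for d in r.spot_point('pin0_collar','wrist'): print(d,onz(c,*d['location'],.078))
go([.52,-.22,.3])
E
python3 pins.py
```

```text
clock: 32.45
tool_pos: [0.6138, 0.2631, 0.2445]
eef_rot: [0.805, -0.593, 0.002, -0.002]
contact_force: [-0.5, 0.3, -0.7]
opening: 0.809
{'location': [6.9, 353.5], 'confidence': 0.77} [0.6342 0.1138 0.078 ]
{'location': [6.8, 352.8], 'confidence': 0.36} [0.6348 0.1139 0.078 ]
{'location': [199.7, 322.3], 'confidence': 0.28} [0.6123 0.2623 0.078 ]
t=32.5 tcp=[0.6117 0.2637 0.2409] yaw=-72.8 d_units(now)=[10.87  5.77 -1.48] F [ 0.2 -0.6 -1.5] open 0.898 q7 -2.63
red [340, 0, 22, 10, 168] [349.8274   3.625 ] [array([0.6344, 0.1157]), array([0.6345, 0.1183])]
red [307, 197, 21, 20, 335] [316.7642 206.5612] [array([0.6127, 0.2673]), array([0.6135, 0.2645])]
red [254, 293, 163, 32, 1645] [334.9453 308.5033] [array([0.5687, 0.3536]), array([0.5711, 0.3476])]
```

```bash
python3 -m jog '[{"translation":[0.5,0.25,-0.1],"twist":0,"claw":100},{"translation":[0.8,0.43,-0.1],"twist":0,"claw":100},{"translation":[0.8,0.43,-0.1],"twist":0,"claw":100},{"translation":[0.8,0.43,-0.1],"twist":0,"claw":100},{"translation":[0.8,0.43,-0.1],"twist":0,"claw":100},{"translation":[0.8,0.43,-0.1],"twist":0,"claw":100},{"translation":[0.8,0.43,-0.1],"twist":0,"claw":100},{"translation":[0.8,0.43,-0.1],"twist":0,"claw":100},{"translation":[0.8,0.43,-0.1],"twist":0,"claw":100},{"translation":[0.8,0.43,-0.1],"twist":0,"claw":100},{"translation":[0.8,0.43,-0.1],"twist":0,"claw":100},{"translation":[0.8,0.43,-0.1],"twist":0,"claw":100},{"translation":[0.8,0.4,-0.1],"twist":0,"claw":100},{"translation":[0.5,0.3,-0.1],"twist":0,"claw":100},{"translation":[0,0,0],"twist":0,"claw":100},{"translation":[0,0,0],"twist":0,"claw":100}]' 20
python3 blanks.py .05 w12.png; python3 -c "
from h import *
go([.52,-.22,.3]); print(np.round(r.get_state()['q'],2))"
```

```text
clock: 33.93
tool_pos: [0.5197, -0.2098, 0.2965]
eef_rot: [0.804, -0.595, -0.001, 0.0]
contact_force: [-0.5, 1.2, -0.7]
opening: 1.0
(0.4493, -0.0888, 60.8, 46.5, -16.8, '')
(0.6044, -0.1066, 60.7, 46.8, 1.6, '')
(0.437, -0.2072, 60.7, 46.2, 16.8, '')
(0.5866, -0.2178, 60.4, 46.4, -6.0, '')
t=34.0 tcp=[ 0.5205 -0.208   0.2961] yaw=-72.8 d_units(now)=[ 0.28  0.1  -0.1 ] F [0.3 0.8 0.3] open 1.004 q7 -1.87
[-0.25  0.7   1.04  1.67 -0.65  1.16 -1.87]
```

```bash
python3 -m jog '[{"translation":[0,0,0],"twist":-0.9,"claw":100},{"translation":[0,0,0],"twist":-0.9,"claw":100},{"translation":[0,0,0],"twist":-0.9,"claw":100},{"translation":[0,0,0],"twist":-0.9,"claw":100},{"translation":[0,0,0],"twist":-0.9,"claw":100},{"translation":[0,0,0],"twist":-0.9,"claw":100},{"translation":[0,0,0],"twist":-0.9,"claw":100},{"translation":[0,0,0],"twist":-0.9,"claw":100},{"translation":[0,0,0],"twist":-0.9,"claw":100},{"translation":[0,0,0],"twist":-0.9,"claw":100},{"translation":[0,0,0],"twist":-0.9,"claw":100},{"translation":[0,0,0],"twist":-0.9,"claw":100},{"translation":[0,0,0],"twist":-0.9,"claw":100},{"translation":[0,0,0],"twist":-0.9,"claw":100},{"translation":[0,0,0],"twist":-0.9,"claw":100},{"translation":[0,0,0],"twist":-0.9,"claw":100},{"translation":[0,0,0],"twist":-0.9,"claw":100},{"translation":[0,0,0],"twist":-0.9,"claw":100},{"translation":[0,0,0],"twist":-0.9,"claw":100},{"translation":[0,0,0],"twist":-0.9,"claw":100}]' 20
python3 -m jog '[{"translation":[0,0,0],"twist":-0.9,"claw":100},{"translation":[0,0,0],"twist":-0.9,"claw":100},{"translation":[0,0,0],"twist":-0.9,"claw":100},{"translation":[0,0,0],"twist":-0.9,"claw":100},{"translation":[0,0,0],"twist":-0.9,"claw":100},{"translation":[0,0,0],"twist":-0.9,"claw":100},{"translation":[0,0,0],"twist":-0.9,"claw":100},{"translation":[0,0,0],"twist":0,"claw":100},{"translation":[0,0,0],"twist":0,"claw":100}]' 20
python3 blanks.py .05; python3 -c "
from h import *
go([.4493,-.0888,.1],73.2); print(np.round(r.get_state()['q'],2))"
```

```text
clock: 35.65
tool_pos: [0.5211, -0.2061, 0.2962]
eef_rot: [0.952, 0.307, -0.001, -0.001]
contact_force: [-0.5, 0.2, 1.2]
opening: 1.007
clock: 36.4
tool_pos: [0.521, -0.207, 0.2965]
eef_rot: [0.804, 0.595, -0.0, -0.001]
contact_force: [-0.8, 0.0, 0.7]
opening: 1.0
(0.4368, -0.2067, 61.2, 47.2, 16.9, '')
(0.5867, -0.215, 60.6, 51.8, -5.9, '')
(0.4493, -0.0884, 60.4, 46.2, -16.9, '')
(0.6044, -0.1063, 60.7, 46.6, 1.6, '')
t=36.5 tcp=[ 0.521  -0.2074  0.2966] yaw=73.0 d_units(now)=[ 2.31 -2.58  4.92] twist_units=-0.03 d_units(after twist)=[ 2.32 -2.57  4.92] F [-0.1 -0.8 -0.4] open 1.0 q7 0.17
[ 0.12  0.51  0.28  1.65 -0.16  1.01  0.17]
```

```bash
python3 -m jog '[{"translation":[0.3,-0.4,0.4],"twist":0,"claw":100},{"translation":[0.6,-0.6,0.6],"twist":0,"claw":100},{"translation":[0.6,-0.7,0.6],"twist":0,"claw":100},{"translation":[0.6,-0.6,0.6],"twist":0,"claw":100},{"translation":[0.21,-0.28,0.7],"twist":0,"claw":100},{"translation":[0,0,0.8],"twist":0,"claw":100},{"translation":[0,0,0.9],"twist":0,"claw":100},{"translation":[0,0,0.9],"twist":0,"claw":100},{"translation":[0,0,0],"twist":0,"claw":100},{"translation":[0,0,0],"twist":0,"claw":100},{"translation":[0,0,0],"twist":0,"claw":100}]' 15
python3 -c "
from h import *
go([.4493,-.0886,-.0043],73.1)"
```

```text
clock: 37.37
tool_pos: [0.4509, -0.0921, 0.0797]
eef_rot: [0.804, 0.595, 0.0, 0.001]
contact_force: [0.0, 0.1, 0.4]
opening: 0.998
t=37.4 tcp=[ 0.4509 -0.0921  0.0797] yaw=73.0 d_units(now)=[ 0.07 -0.07  2.1 ] twist_units=-0.02 d_units(after twist)=[ 0.07 -0.07  2.1 ] F [0.  0.1 0.4] open 0.998 q7 0.1
```

```bash
python3 -m jog '[{"translation":[0.07,-0.07,0.6],"twist":0,"claw":100},{"translation":[0,0,0.7],"twist":0,"claw":100},{"translation":[0,0,0.5],"twist":0,"claw":100},{"translation":[0,0,0.3],"twist":0,"claw":100},{"translation":[0,0,0],"twist":0,"claw":100},{"translation":[0,0,0],"twist":0,"claw":0},{"translation":[0,0,0],"twist":0,"claw":0},{"translation":[0,0,0],"twist":0,"claw":0},{"translation":[0,0,0],"twist":0,"claw":0},{"translation":[0,0,0],"twist":0,"claw":0},{"translation":[0,0,0],"twist":0,"claw":0}]' 15
python3 -m jog '[{"translation":[0,0,-0.4],"twist":0,"claw":0},{"translation":[0,0,-0.8],"twist":0,"claw":0},{"translation":[0,0,-0.9],"twist":0,"claw":0},{"translation":[0,0,-0.9],"twist":0,"claw":0},{"translation":[0,0,-0.5],"twist":0,"claw":0},{"translation":[0,0,0],"twist":0,"claw":0},{"translation":[0,0,0],"twist":0,"claw":0}]' 15
cat > place.py <<'E'
from h import *
yf=float(sys.argv[1]); YAW=8.35; u=np.array([np.cos(np.radians(YAW)),np.sin(np.radians(YAW))]); v=np.array([-u[1],u[0]])
o=np.array([.6233,.1881])-.012*u   # fence origin
gap=float(sys.argv[2]) if len(sys.argv)>2 else .004
z=float(sys.argv[3]) if len(sys.argv)>3 else .0657
p=o-(.058+gap)*u+yf*v; go([p[0],p[1],z],YAW+90)
E
python3 place.py .075 .004 .12
```

```text
clock: 38.28
tool_pos: [0.449, -0.0885, -0.0045]
eef_rot: [0.804, 0.595, 0.001, 0.001]
contact_force: [0.2, 0.5, 9.0]
opening: 0.679
clock: 38.87
tool_pos: [0.4489, -0.0883, 0.1354]
eef_rot: [0.804, 0.595, 0.001, 0.001]
contact_force: [-0.2, 0.3, -0.8]
opening: 0.679
t=38.9 tcp=[ 0.4489 -0.0883  0.1354] yaw=73.1 d_units(now)=[ 8.79 -0.32  0.39] twist_units=-4.22 d_units(after twist)=[8.08 3.47 0.4 ] F [-0.2  0.3 -0.8] open 0.679 q7 0.1
```

```bash
python3 -m jog '[{"translation":[0,0,0],"twist":-0.5,"claw":0},{"translation":[0,0,0],"twist":-0.9,"claw":0},{"translation":[0,0,0],"twist":-0.9,"claw":0},{"translation":[0,0,0],"twist":-0.9,"claw":0},{"translation":[0,0,0],"twist":-0.9,"claw":0},{"translation":[0.4,0.2,0],"twist":-0.12,"claw":0},{"translation":[0.7,0.3,0],"twist":0,"claw":0},{"translation":[0.8,0.35,0],"twist":0,"claw":0},{"translation":[0.8,0.35,0],"twist":0,"claw":0},{"translation":[0.8,0.35,0],"twist":0,"claw":0},{"translation":[0.8,0.35,0],"twist":0,"claw":0},{"translation":[0.8,0.35,0],"twist":0,"claw":0},{"translation":[0.8,0.35,0],"twist":0,"claw":0},{"translation":[0.8,0.35,0],"twist":0,"claw":0},{"translation":[0.7,0.3,0],"twist":0,"claw":0},{"translation":[0.4,0.2,0],"twist":0,"claw":0},{"translation":[0,0,0],"twist":0,"claw":0},{"translation":[0,0,0],"twist":0,"claw":0},{"translation":[0,0,0],"twist":0,"claw":0}]' 15
python3 place.py .075 .004 .0657
```

```text
clock: 40.45
tool_pos: [0.5386, 0.238, 0.133]
eef_rot: [0.654, 0.756, -0.002, -0.0]
contact_force: [-0.6, -0.6, -0.1]
opening: 0.679
t=40.5 tcp=[0.5386 0.238  0.133 ] yaw=98.3 d_units(now)=[0.34 0.07 1.68] twist_units=-0.02 d_units(after twist)=[0.34 0.07 1.68] F [-0.6 -0.6 -0.1] open 0.679 q7 -0.14
```

```bash
(python3 -m jog '[{"translation":[0.2,0.04,0],"twist":0,"claw":0},{"translation":[0.14,0.03,0],"twist":0,"claw":0},{"translation":[0,0,0.4],"twist":0,"claw":0},{"translation":[0,0,0.5],"twist":0,"claw":0},{"translation":[0,0,0.4],"twist":0,"claw":0},{"translation":[0,0,0.2],"twist":0,"claw":0},{"translation":[0,0,0],"twist":0,"claw":0},{"translation":[0,0,0],"twist":0,"claw":0}]' 15
python3 -m jog '[{"translation":[0,0,0.1],"twist":0,"claw":0},{"translation":[0,0,0],"twist":0,"claw":0}]' 15) | grep -v eef
python3 place.py .075 .000 .0657
```

```text
clock: 41.12
tool_pos: [0.5405, 0.254, 0.0745]
contact_force: [-0.3, 0.4, 0.2]
opening: 0.68
clock: 41.28
tool_pos: [0.5409, 0.2543, 0.0709]
contact_force: [-0.8, 0.1, -0.1]
opening: 0.681
t=41.3 tcp=[0.5409 0.2543 0.0709] yaw=98.3 d_units(now)=[-0.06  0.05  0.13] twist_units=-0.00 d_units(after twist)=[-0.06  0.05  0.13] F [-0.8  0.1 -0.1] open 0.681 q7 -0.14
```

```bash
(python3 -m jog '[{"translation":[-0.06,0,0.06],"twist":0,"claw":0},{"translation":[0,0,0.07],"twist":0,"claw":0},{"translation":[0,0,0],"twist":0,"claw":0}]' 15;python3 -m jog '[{"translation":[0,0.03,0],"twist":0,"claw":0},{"translation":[0,0.03,0],"twist":0,"claw":0},{"translation":[0,0,0],"twist":0,"claw":0}]' 15
python3 -m jog '[{"translation":[0,0.04,0],"twist":0,"claw":0},{"translation":[0,0,0],"twist":0,"claw":0}]' 15) | grep -v eef
python3 place.py .075 .000 .0657
```

```text
clock: 41.53
tool_pos: [0.5412, 0.2513, 0.0654]
contact_force: [-0.0, 0.4, 1.4]
opening: 0.679
clock: 41.78
tool_pos: [0.5413, 0.2514, 0.0655]
contact_force: [-3.8, -1.2, 7.3]
opening: 0.68
clock: 41.95
tool_pos: [0.542, 0.2516, 0.0656]
contact_force: [-5.2, -1.7, 7.6]
opening: 0.68
t=42.0 tcp=[0.542  0.2516 0.0656] yaw=98.4 d_units(now)=[ 0.01  0.03 -0.  ] twist_units=0.00 d_units(after twist)=[ 0.01  0.03 -0.  ] F [-5.2 -1.7  7.6] open 0.68 q7 -0.14
```

```bash
(python3 -m jog '[{"translation":[0,0,-0.04],"twist":0,"claw":0},{"translation":[0,0,0],"twist":0,"claw":0}]' 15;python3 -m jog '[{"translation":[0,0.03,0],"twist":0,"claw":0},{"translation":[0,0,0],"twist":0,"claw":0}]' 15
python3 -m jog '[{"translation":[0,0.03,0],"twist":0,"claw":0},{"translation":[0,0,0],"twist":0,"claw":0}]' 15) | grep -v eef
python3 place.py .075 .000 .0657
```

```text
clock: 42.12
tool_pos: [0.544, 0.2523, 0.0668]
contact_force: [-2.6, -0.3, 0.9]
opening: 0.679
clock: 42.28
tool_pos: [0.5441, 0.2523, 0.0664]
contact_force: [-5.1, -1.5, 2.3]
opening: 0.677
clock: 42.45
tool_pos: [0.5441, 0.2523, 0.0661]
contact_force: [-7.3, -0.7, 2.9]
opening: 0.68
t=42.5 tcp=[0.5441 0.2523 0.0661] yaw=98.4 d_units(now)=[-0.   -0.02  0.01] twist_units=0.00 d_units(after twist)=[-0.   -0.02  0.01] F [-7.3 -0.7  2.9] open 0.68 q7 -0.14
```

```bash
python3 -m jog '[{"translation":[0,-0.03,0],"twist":0,"claw":70},{"translation":[0,0,0],"twist":0,"claw":76},{"translation":[0,0,0],"twist":0,"claw":80},{"translation":[0,0,0],"twist":0,"claw":80},{"translation":[0,0,0],"twist":0,"claw":80},{"translation":[0,0,-0.3],"twist":0,"claw":80},{"translation":[0,0,-0.6],"twist":0,"claw":80},{"translation":[0,0,-0.9],"twist":0,"claw":100},{"translation":[0,0,-0.9],"twist":0,"claw":100},{"translation":[0,0,-0.9],"twist":0,"claw":100},{"translation":[0,0,-0.5],"twist":0,"claw":100},{"translation":[0,0,0],"twist":0,"claw":100},{"translation":[0,0,0],"twist":0,"claw":100}]' 15
python3 blanks.py .12; python3 -c "
from h import *
go([.6044,-.1065,.15],91.6)"
```

```text
clock: 43.53
tool_pos: [0.5468, 0.2527, 0.2327]
eef_rot: [0.654, 0.757, 0.002, 0.001]
contact_force: [-0.6, -0.6, -0.3]
opening: 1.0
(0.5454, 0.2514, 60.1, 45.3, 8.2, '')
(0.5269, 0.3838, 52.8, 19.0, 10.0, 'CUT')
t=43.6 tcp=[0.5456 0.2524 0.2311] yaw=98.4 d_units(now)=[-9.09  0.15  2.03] twist_units=1.13 d_units(after twist)=[-9.01  1.22  2.03] F [-0.7 -0.5 -0.8] open 1.0 q7 -0.19
```

```bash
python3 -m jog '[{"translation":[0,0,0],"twist":0.6,"claw":100},{"translation":[0,0,0],"twist":0.53,"claw":100},{"translation":[-0.5,0.1,0],"twist":0,"claw":100},{"translation":[-0.8,0.1,0],"twist":0,"claw":100},{"translation":[-0.9,0.1,0],"twist":0,"claw":100},{"translation":[-0.9,0.1,0],"twist":0,"claw":100},{"translation":[-0.9,0.1,0],"twist":0,"claw":100},{"translation":[-0.9,0.1,0],"twist":0,"claw":100},{"translation":[-0.9,0.1,0],"twist":0,"claw":100},{"translation":[-0.9,0.1,0.3],"twist":0,"claw":100},{"translation":[-0.9,0.12,0.5],"twist":0,"claw":100},{"translation":[-0.9,0.2,0.6],"twist":0,"claw":100},{"translation":[-0.5,0.2,0.6],"twist":0,"claw":100},{"translation":[0,0,0],"twist":0,"claw":100},{"translation":[0,0,0],"twist":0,"claw":100},{"translation":[0,0,0],"twist":0,"claw":100}]' 15
python3 blanks.py .05; python3 -c "
from h import *
go([.6044,-.1065,-.0043],91.6)"
```

```text
clock: 44.92
tool_pos: [0.6075, -0.1025, 0.1513]
eef_rot: [0.697, 0.717, -0.0, -0.001]
contact_force: [-0.2, 0.5, 0.2]
opening: 1.003
(0.5882, -0.1786, 58.4, 25.0, 1.6, 'CUT')
(0.4416, -0.1837, 83.5, 33.9, 16.4, 'CUT')
(0.6043, -0.1018, 60.4, 54.7, 1.6, '')
t=45.0 tcp=[ 0.6081 -0.102   0.1521] yaw=91.7 d_units(now)=[-0.12 -0.09  3.91] twist_units=0.02 d_units(after twist)=[-0.12 -0.09  3.91] F [-0.4 -0.8 -0. ] open 1.0 q7 0.31
```

```bash
python3 -m jog '[{"translation":[-0.12,-0.09,0.5],"twist":0,"claw":100},{"translation":[0,0,0.8],"twist":0,"claw":100},{"translation":[0,0,0.8],"twist":0,"claw":100},{"translation":[0,0,0.8],"twist":0,"claw":100},{"translation":[0,0,0.6],"twist":0,"claw":100},{"translation":[0,0,0.4],"twist":0,"claw":100},{"translation":[0,0,0],"twist":0,"claw":100},{"translation":[0,0,0],"twist":0,"claw":0},{"translation":[0,0,0],"twist":0,"claw":0},{"translation":[0,0,0],"twist":0,"claw":0},{"translation":[0,0,0],"twist":0,"claw":0},{"translation":[0,0,0],"twist":0,"claw":0},{"translation":[0,0,0],"twist":0,"claw":0}]' 15
python3 -m jog '[{"translation":[0,0,-0.4],"twist":0,"claw":0},{"translation":[0,0,-0.8],"twist":0,"claw":0},{"translation":[0,0,-0.9],"twist":0,"claw":0},{"translation":[0,0,-0.9],"twist":0,"claw":0},{"translation":[0,0,-0.5],"twist":0,"claw":0},{"translation":[0,0,0],"twist":0,"claw":0},{"translation":[0,0,0],"twist":0,"claw":0}]' 15
python3 place.py .025 .006 .12
```

```text
clock: 46.05
tool_pos: [0.6056, -0.1089, -0.0025]
eef_rot: [0.697, 0.717, 0.001, 0.001]
contact_force: [-0.2, 1.2, 7.0]
opening: 0.679
clock: 46.63
tool_pos: [0.6054, -0.1091, 0.1375]
eef_rot: [0.697, 0.717, 0.001, 0.001]
contact_force: [-0.2, 1.4, -0.3]
opening: 0.687
t=46.6 tcp=[ 0.6054 -0.1091  0.1375] yaw=91.6 d_units(now)=[ 7.81 -1.31  0.43] twist_units=-1.13 d_units(after twist)=[ 7.91 -0.38  0.43] F [-0.2  1.4 -0.3] open 0.687 q7 0.33
```

```bash
python3 -m jog '[{"translation":[0,0,0],"twist":-0.6,"claw":0},{"translation":[0,0,0],"twist":-0.53,"claw":0},{"translation":[0.4,-0.02,0],"twist":0,"claw":0},{"translation":[0.7,-0.04,0],"twist":0,"claw":0},{"translation":[0.8,-0.04,0],"twist":0,"claw":0},{"translation":[0.8,-0.04,0],"twist":0,"claw":0},{"translation":[0.8,-0.04,0],"twist":0,"claw":0},{"translation":[0.8,-0.04,0],"twist":0,"claw":0},{"translation":[0.8,-0.04,0],"twist":0,"claw":0},{"translation":[0.8,-0.04,0],"twist":0,"claw":0},{"translation":[0.8,-0.04,0],"twist":0,"claw":0},{"translation":[0.8,-0.04,0],"twist":0,"claw":0},{"translation":[0.35,0,0],"twist":0,"claw":0},{"translation":[0,0,0],"twist":0,"claw":0},{"translation":[0,0,0],"twist":0,"claw":0},{"translation":[0,0,0],"twist":0,"claw":0}]' 15
python3 place.py .0225 .004 .0675
```

```text
clock: 47.97
tool_pos: [0.5438, 0.1971, 0.1353]
eef_rot: [0.655, 0.756, -0.001, 0.0]
contact_force: [-0.3, 0.6, 0.3]
opening: 0.679
t=48.0 tcp=[0.5438 0.1971 0.1353] yaw=98.2 d_units(now)=[0.05 0.09 1.69] twist_units=-0.02 d_units(after twist)=[0.05 0.09 1.69] F [-0.3  0.6  0.3] open 0.679 q7 -0.04
```

```bash
(python3 -m jog '[{"translation":[0.05,0.08,0.2],"twist":0,"claw":0},{"translation":[0,0,0.5],"twist":0,"claw":0},{"translation":[0,0,0.5],"twist":0,"claw":0},{"translation":[0,0,0.3],"twist":0,"claw":0},{"translation":[0,0,0.14],"twist":0,"claw":0},{"translation":[0,0,0],"twist":0,"claw":0},{"translation":[0,0,0],"twist":0,"claw":0}]' 15
python3 -m jog '[{"translation":[0,0,0.03],"twist":0,"claw":0},{"translation":[0,0,0],"twist":0,"claw":0}]' 15) | grep -v eef
python3 place.py .0225 .000 .0675
```

```text
clock: 48.55
tool_pos: [0.5473, 0.2014, 0.0706]
contact_force: [0.5, 0.0, -0.5]
opening: 0.676
clock: 48.72
tool_pos: [0.5476, 0.2021, 0.0701]
contact_force: [0.3, 0.3, 0.4]
opening: 0.681
t=48.7 tcp=[0.5476 0.2021 0.0701] yaw=98.3 d_units(now)=[-0.06  0.07  0.06] twist_units=-0.00 d_units(after twist)=[-0.06  0.07  0.06] F [0.3 0.3 0.4] open 0.681 q7 -0.01
```

```bash
(python3 -m jog '[{"translation":[-0.06,0,0],"twist":0,"claw":0},{"translation":[0,0,0.05],"twist":0,"claw":0},{"translation":[0,0,0],"twist":0,"claw":0}]' 15
python3 -m jog '[{"translation":[0,0.04,0],"twist":0,"claw":0},{"translation":[0,0.04,0],"twist":0,"claw":0},{"translation":[0,0,0],"twist":0,"claw":0}]' 15
python3 -m jog '[{"translation":[0,0.04,0],"twist":0,"claw":0},{"translation":[0,0,0],"twist":0,"claw":0}]' 15
python3 -m jog '[{"translation":[0,0.04,0],"twist":0,"claw":0},{"translation":[0,0,0],"twist":0,"claw":0}]' 15) | grep -v eef
python3 place.py .0225 .000 .0675
```

```text
clock: 48.97
tool_pos: [0.5476, 0.1993, 0.0675]
contact_force: [-0.1, -0.2, -0.4]
opening: 0.676
clock: 49.22
tool_pos: [0.5477, 0.1993, 0.0677]
contact_force: [-6.1, -0.8, 9.5]
opening: 0.681
clock: 49.38
tool_pos: [0.5482, 0.1994, 0.0677]
contact_force: [-6.5, -2.1, 9.9]
opening: 0.683
clock: 49.55
tool_pos: [0.5515, 0.2002, 0.0676]
contact_force: [-1.9, -1.0, 3.1]
opening: 0.68
t=49.5 tcp=[0.5515 0.2002 0.0676] yaw=98.4 d_units(now)=[ 0.   -0.02  0.  ] twist_units=0.00 d_units(after twist)=[ 0.   -0.02  0.  ] F [-1.9 -1.   3.1] open 0.68 q7 -0.01
```

```bash
(python3 -m jog '[{"translation":[0,0,-0.03],"twist":0,"claw":0},{"translation":[0,0,0],"twist":0,"claw":0}]' 15
python3 -m jog '[{"translation":[0,0.04,0],"twist":0,"claw":0},{"translation":[0,0,0],"twist":0,"claw":0}]' 15
python3 -m jog '[{"translation":[0,0.04,0],"twist":0,"claw":0},{"translation":[0,0,0],"twist":0,"claw":0}]' 15
python3 -m jog '[{"translation":[0,0.04,0],"twist":0,"claw":0},{"translation":[0,0,0],"twist":0,"claw":0}]' 15) | grep -v eef
python3 place.py .0225 .000 .0675
```

```text
clock: 49.72
tool_pos: [0.5517, 0.2002, 0.068]
contact_force: [-4.2, -0.6, -1.1]
opening: 0.676
clock: 49.88
tool_pos: [0.5517, 0.2002, 0.0678]
contact_force: [-6.9, -1.0, 4.5]
opening: 0.681
clock: 50.05
tool_pos: [0.5517, 0.2001, 0.0678]
contact_force: [-11.1, -1.4, 6.4]
opening: 0.682
clock: 50.22
tool_pos: [0.5516, 0.2002, 0.0678]
contact_force: [-12.8, -2.2, 9.2]
opening: 0.68
t=50.2 tcp=[0.5516 0.2002 0.0678] yaw=98.4 d_units(now)=[ 0.   -0.02  0.01] twist_units=0.00 d_units(after twist)=[ 0.   -0.02  0.01] F [-12.8  -2.2   9.2] open 0.68 q7 -0.01
```

```bash
python3 -m jog '[{"translation":[0,-0.08,0],"twist":0,"claw":70},{"translation":[0,0,0],"twist":0,"claw":76},{"translation":[0,0,0],"twist":0,"claw":80},{"translation":[0,0,0],"twist":0,"claw":80},{"translation":[0,0,0],"twist":0,"claw":80},{"translation":[0,0,-0.3],"twist":0,"claw":80},{"translation":[0,0,-0.6],"twist":0,"claw":80},{"translation":[0,0,-0.9],"twist":0,"claw":100},{"translation":[0,0,-0.9],"twist":0,"claw":100},{"translation":[0,0,-0.9],"twist":0,"claw":100},{"translation":[0,0,-0.5],"twist":0,"claw":100},{"translation":[0,0,0],"twist":0,"claw":100},{"translation":[0,0,0],"twist":0,"claw":100}]' 15
python3 blanks.py .12; python3 -c "
from h import *
go([.5866,-.217,.18],84)"
```

```text
clock: 51.3
tool_pos: [0.5562, 0.201, 0.2344]
eef_rot: [0.654, 0.757, 0.002, 0.001]
contact_force: [-0.5, 0.2, -0.5]
opening: 1.001
(0.5526, 0.2027, 60.1, 45.2, 8.3, '')
(0.5455, 0.2519, 60.2, 45.6, 8.3, '')
t=51.4 tcp=[0.555  0.2008 0.2328] yaw=98.4 d_units(now)=[-10.45  -0.74   1.32] twist_units=2.39 d_units(after twist)=[-10.31   1.88   1.32] F [ 0.1 -0.2 -0.2] open 0.999 q7 -0.07
```

```bash
python3 -m jog '[{"translation":[0,0,0],"twist":0.8,"claw":100},{"translation":[0,0,0],"twist":0.8,"claw":100},{"translation":[0,0,0],"twist":0.79,"claw":100},{"translation":[-0.5,0.1,0],"twist":0,"claw":100},{"translation":[-0.9,0.17,0.1],"twist":0,"claw":100},{"translation":[-0.9,0.17,0.1],"twist":0,"claw":100},{"translation":[-0.9,0.17,0.1],"twist":0,"claw":100},{"translation":[-0.9,0.17,0.1],"twist":0,"claw":100},{"translation":[-0.9,0.17,0.1],"twist":0,"claw":100},{"translation":[-0.9,0.17,0.1],"twist":0,"claw":100},{"translation":[-0.9,0.17,0.1],"twist":0,"claw":100},{"translation":[-0.9,0.17,0.1],"twist":0,"claw":100},{"translation":[-0.9,0.17,0.1],"twist":0,"claw":100},{"translation":[-0.9,0.17,0.2],"twist":0,"claw":100},{"translation":[-0.8,0.1,0.2],"twist":0,"claw":100},{"translation":[0,0,0],"twist":0,"claw":100},{"translation":[0,0,0],"twist":0,"claw":100},{"translation":[0,0,0],"twist":0,"claw":100}]' 15
python3 blanks.py .05; python3 -c "
from h import *
go([.5866,-.2174,-.0035],84)"
```

```text
clock: 52.85
tool_pos: [0.587, -0.2157, 0.179]
eef_rot: [0.743, 0.669, -0.0, -0.002]
contact_force: [0.5, 0.8, 0.7]
opening: 0.997
(0.437, -0.207, 61.1, 46.6, 16.8, '')
(0.587, -0.2138, 60.6, 53.5, -6.0, '')
t=52.9 tcp=[ 0.5875 -0.2148  0.1795] yaw=84.1 d_units(now)=[-0.08 -0.01  4.57] twist_units=0.02 d_units(after twist)=[-0.08 -0.01  4.57] F [-1.2  0.5 -0.3] open 1.002 q7 0.4
```

```bash
python3 -m jog '[{"translation":[-0.03,0,0.5],"twist":0,"claw":100},{"translation":[0,0,0.8],"twist":0,"claw":100},{"translation":[0,0,0.9],"twist":0,"claw":100},{"translation":[0,0,0.9],"twist":0,"claw":100},{"translation":[0,0,0.7],"twist":0,"claw":100},{"translation":[0,0,0.5],"twist":0,"claw":100},{"translation":[0,0,0.27],"twist":0,"claw":100},{"translation":[0,0,0],"twist":0,"claw":100},{"translation":[0,0,0],"twist":0,"claw":0},{"translation":[0,0,0],"twist":0,"claw":0},{"translation":[0,0,0],"twist":0,"claw":0},{"translation":[0,0,0],"twist":0,"claw":0},{"translation":[0,0,0],"twist":0,"claw":0},{"translation":[0,0,0],"twist":0,"claw":0}]' 15
python3 -m jog '[{"translation":[0,0,-0.4],"twist":0,"claw":0},{"translation":[0,0,-0.8],"twist":0,"claw":0},{"translation":[0,0,-0.9],"twist":0,"claw":0},{"translation":[0,0,-0.9],"twist":0,"claw":0},{"translation":[0,0,-0.5],"twist":0,"claw":0},{"translation":[0,0,0],"twist":0,"claw":0},{"translation":[0,0,0],"twist":0,"claw":0}]' 15
python3 place.py -.025 .006 .12
```

```text
clock: 54.07
tool_pos: [0.5884, -0.2184, -0.001]
eef_rot: [0.743, 0.669, 0.0, 0.001]
contact_force: [-0.3, 0.5, 5.8]
opening: 0.682
clock: 54.65
tool_pos: [0.5884, -0.2184, 0.139]
eef_rot: [0.743, 0.669, 0.001, 0.001]
contact_force: [-0.1, 0.0, -1.1]
opening: 0.676
t=54.6 tcp=[ 0.5884 -0.2184  0.139 ] yaw=84.0 d_units(now)=[ 9.12 -1.88  0.47] twist_units=-2.39 d_units(after twist)=[9.3  0.44 0.47] F [-0.1  0.  -1.1] open 0.676 q7 0.42
```

```bash
python3 -m jog '[{"translation":[0,0,0],"twist":-0.8,"claw":0},{"translation":[0,0,0],"twist":-0.8,"claw":0},{"translation":[0,0,0],"twist":-0.79,"claw":0},{"translation":[0.4,0.04,0],"twist":0,"claw":0},{"translation":[0.8,0.04,0],"twist":0,"claw":0},{"translation":[0.9,0.04,0],"twist":0,"claw":0},{"translation":[0.9,0.04,0],"twist":0,"claw":0},{"translation":[0.9,0.04,0],"twist":0,"claw":0},{"translation":[0.9,0.04,0],"twist":0,"claw":0},{"translation":[0.9,0.04,0],"twist":0,"claw":0},{"translation":[0.9,0.04,0],"twist":0,"claw":0},{"translation":[0.9,0.04,0],"twist":0,"claw":0},{"translation":[0.9,0.04,0],"twist":0,"claw":0},{"translation":[0.5,0.04,0],"twist":0,"claw":0},{"translation":[0.3,0,0],"twist":0,"claw":0},{"translation":[0,0,0],"twist":0,"claw":0},{"translation":[0,0,0],"twist":0,"claw":0},{"translation":[0,0,0],"twist":0,"claw":0}]' 15
python3 place.py -.026 .004 .069
```

```text
clock: 56.15
tool_pos: [0.5516, 0.1455, 0.1373]
eef_rot: [0.655, 0.756, -0.001, 0.001]
contact_force: [0.5, -1.3, -0.2]
opening: 0.679
t=56.1 tcp=[0.5516 0.1455 0.1373] yaw=98.2 d_units(now)=[0.15 0.08 1.71] twist_units=-0.03 d_units(after twist)=[0.15 0.08 1.71] F [ 0.5 -1.3 -0.2] open 0.679 q7 0.08
```

```bash
(python3 -m jog '[{"translation":[0.09,0.07,0.2],"twist":-0.02,"claw":0},{"translation":[0,0,0.5],"twist":0,"claw":0},{"translation":[0,0,0.5],"twist":0,"claw":0},{"translation":[0,0,0.3],"twist":0,"claw":0},{"translation":[0,0,0.16],"twist":0,"claw":0},{"translation":[0,0,0],"twist":0,"claw":0},{"translation":[0,0,0],"twist":0,"claw":0},{"translation":[0,0,0],"twist":0,"claw":0}]' 15) | grep -v eef
python3 place.py -.026 .000 .069
```

```text
clock: 56.82
tool_pos: [0.5546, 0.1521, 0.0719]
contact_force: [-0.0, 0.5, 0.1]
opening: 0.68
t=56.8 tcp=[0.5546 0.1521 0.0719] yaw=98.4 d_units(now)=[-0.01  0.08  0.07] twist_units=0.01 d_units(after twist)=[-0.01  0.08  0.07] F [-0.   0.5  0.1] open 0.68 q7 0.11
```

Lower to just above deck, push, then settle.

```bash
(python3 -m jog '[{"translation":[-0.01,0,0.05],"twist":0,"claw":0},{"translation":[0,0.05,0],"twist":0,"claw":0},{"translation":[0,0.05,0],"twist":0,"claw":0},{"translation":[0,0,0],"twist":0,"claw":0}]' 15
python3 -m jog '[{"translation":[0,0.05,0],"twist":0,"claw":0},{"translation":[0,0,0],"twist":0,"claw":0}]' 15
python3 -m jog '[{"translation":[0,0.04,0],"twist":0,"claw":0},{"translation":[0,0,0],"twist":0,"claw":0}]' 15
python3 -m jog '[{"translation":[0,0.04,0],"twist":0,"claw":0},{"translation":[0,0,0],"twist":0,"claw":0}]' 15) | grep -v eef
python3 place.py -.026 .000 .069
```

```text
clock: 57.15
tool_pos: [0.5583, 0.1529, 0.0696]
contact_force: [-0.8, -0.9, -0.8]
opening: 0.678
clock: 57.32
tool_pos: [0.5584, 0.1529, 0.0691]
contact_force: [-4.0, -0.7, 1.2]
opening: 0.679
clock: 57.48
tool_pos: [0.5584, 0.1529, 0.0688]
contact_force: [-6.0, -0.3, 2.9]
opening: 0.68
clock: 57.65
tool_pos: [0.5584, 0.1529, 0.0688]
contact_force: [-8.0, -1.1, 6.1]
opening: 0.68
t=57.6 tcp=[0.5584 0.1529 0.0688] yaw=98.5 d_units(now)=[-0.01 -0.02 -0.  ] twist_units=0.02 d_units(after twist)=[-0.01 -0.02 -0.  ] F [-8.  -1.1  6.1] open 0.68 q7 0.1
```

```bash
python3 -m jog '[{"translation":[0,-0.07,0],"twist":0,"claw":70},{"translation":[0,0,0],"twist":0,"claw":76},{"translation":[0,0,0],"twist":0,"claw":80},{"translation":[0,0,0],"twist":0,"claw":80},{"translation":[0,0,0],"twist":0,"claw":80},{"translation":[0,0,-0.3],"twist":0,"claw":80},{"translation":[0,0,-0.6],"twist":0,"claw":80},{"translation":[0,0,-0.9],"twist":0,"claw":100},{"translation":[0,0,-0.9],"twist":0,"claw":100},{"translation":[0,0,-0.9],"twist":0,"claw":100},{"translation":[0,0,-0.5],"twist":0,"claw":100},{"translation":[0,0,0],"twist":0,"claw":100},{"translation":[0,0,0],"twist":0,"claw":100}]' 15
python3 blanks.py .12; python3 -c "
from h import *
go([.437,-.207,.18],106.8)"
```

```text
clock: 58.73
tool_pos: [0.5611, 0.1532, 0.2351]
eef_rot: [0.653, 0.757, 0.002, 0.001]
contact_force: [-0.3, 0.4, -0.0]
opening: 0.999
(0.5597, 0.1535, 60.3, 45.4, 8.4, '')
(0.5526, 0.2032, 60.3, 46.4, 8.3, '')
(0.5457, 0.2518, 60.4, 46.2, 8.0, '')
t=58.8 tcp=[0.5599 0.1531 0.2336] yaw=98.5 d_units(now)=[-8.45 -4.37  1.34] twist_units=-1.39 d_units(after twist)=[-7.73 -5.54  1.34] F [-0.1 -0.2 -0.5] open 0.998 q7 0.03
```

```bash
python3 -m jog '[{"translation":[0,0,0],"twist":-0.7,"claw":100},{"translation":[0,0,0],"twist":-0.69,"claw":100},{"translation":[-0.4,-0.3,0],"twist":0,"claw":100},{"translation":[-0.7,-0.5,0.1],"twist":0,"claw":100},{"translation":[-0.7,-0.5,0.1],"twist":0,"claw":100},{"translation":[-0.7,-0.5,0.1],"twist":0,"claw":100},{"translation":[-0.7,-0.5,0.1],"twist":0,"claw":100},{"translation":[-0.7,-0.5,0.1],"twist":0,"claw":100},{"translation":[-0.7,-0.5,0.1],"twist":0,"claw":100},{"translation":[-0.7,-0.5,0.1],"twist":0,"claw":100},{"translation":[-0.7,-0.5,0.1],"twist":0,"claw":100},{"translation":[-0.7,-0.5,0.1],"twist":0,"claw":100},{"translation":[-0.7,-0.5,0.2],"twist":0,"claw":100},{"translation":[-0.33,-0.24,0.2],"twist":0,"claw":100},{"translation":[0,0,0],"twist":0,"claw":100},{"translation":[0,0,0],"twist":0,"claw":100},{"translation":[0,0,0],"twist":0,"claw":100}]' 15
python3 blanks.py .05; python3 -c "
from h import *
go([.437,-.207,-.0035],106.8)"
```

```text
clock: 60.2
tool_pos: [0.4375, -0.2055, 0.1806]
eef_rot: [0.596, 0.803, 0.0, -0.001]
contact_force: [0.3, 0.3, -0.5]
opening: 1.002
(0.4303, -0.1816, 61.3, 15.5, 8.9, '')
t=60.2 tcp=[ 0.4379 -0.2053  0.1809] yaw=107.0 d_units(now)=[-0.04 -0.03  4.61] twist_units=0.03 d_units(after twist)=[-0.04 -0.03  4.61] F [ 0.   1.2 -0.2] open 0.998 q7 0.83
```

```bash
python3 - <<'E'
from h import *
np.set_printoptions(precision=4,suppress=True)
for n in ('scene','top'):
    c=cam(n); H=cv2.cvtColor(c['img'],cv2.COLOR_RGB2HSV)
    m=cv2.inRange(H,(95,40,130),(112,140,255));k,_,st,ce=cv2.connectedComponentsWithStats(m)
    for i in range(1,k):
        if 40<st[i,4]<3000: print(n,st[i].tolist(),ce[i],onz(c,ce[i][1],ce[i][0],.05)[:2])
E
```

```text
scene [254, 152, 28, 33, 608] [267.8174 168.0411] [ 0.4481 -0.1893]
scene [299, 254, 69, 66, 1990] [334.4839 284.9769] [0.5329 0.1849]
scene [387, 330, 31, 33, 511] [402.2114 345.4149] [0.5138 0.3899]
top [478, 91, 67, 5, 98] [512.1939  92.7143] [ 0.934  -0.5163]
top [250, 206, 52, 30, 1003] [275.004 220.676] [0.5575 0.2065]
top [202, 222, 15, 22, 217] [209.1935 232.7189] [0.5265 0.3991]
top [406, 247, 22, 25, 388] [416.7603 259.5335] [ 0.4355 -0.2039]
```

```bash
python3 -m jog '[{"translation":[-0.6,0,-0.3],"twist":0,"claw":100},{"translation":[-0.8,0,-0.7],"twist":0,"claw":100},{"translation":[-0.6,0,-0.8],"twist":0,"claw":100},{"translation":[0,0,-0.7],"twist":0,"claw":100},{"translation":[0,0,0],"twist":0,"claw":100},{"translation":[0,0,0],"twist":0,"claw":100},{"translation":[0,0,0],"twist":0,"claw":100}]' 15
python3 blanks.py .05 w13.png
```

```text
clock: 60.93
tool_pos: [0.4604, -0.2813, 0.2801]
eef_rot: [0.595, 0.804, 0.0, -0.001]
contact_force: [-0.1, -0.4, 0.3]
opening: 0.999
```

```bash
python3 - <<'E'
from blanks import *
c=cam('wrist'); q=proj(c,[.437,-.207,.05])[0]; print(q, cv2.cvtColor(c['img'],cv2.COLOR_RGB2HSV)[int(q[0])-10:int(q[0])+11:10,int(q[1])-10:int(q[1])+11:10].tolist())
for v in (120,150,170): print(v,find(c,.05,v))
E
```

```text
[104.8454 315.9607] [[[92, 15, 255], [92, 15, 255], [92, 15, 255]], [[92, 17, 255], [92, 16, 255], [92, 16, 255]], [[92, 16, 255], [92, 16, 255], [92, 17, 255]]]
120 [(0.4368, -0.2072, 61.8, 46.3, 16.9, '')]
150 [(0.4367, -0.2072, 61.5, 46.3, 16.9, '')]
170 []
```

```bash
python3 -m jog '[{"translation":[0.6,0,0.4],"twist":0,"claw":100},{"translation":[0.8,0,0.8],"twist":0,"claw":100},{"translation":[0.56,-0.03,0.8],"twist":0.02,"claw":100},{"translation":[0,0,0.8],"twist":0,"claw":100},{"translation":[0,0,0.8],"twist":0,"claw":100},{"translation":[0,0,0.8],"twist":0,"claw":100},{"translation":[0,0,0.7],"twist":0,"claw":100},{"translation":[0,0,0],"twist":0,"claw":100},{"translation":[0,0,0],"twist":0,"claw":100},{"translation":[0,0,0],"twist":0,"claw":100}]' 15
python3 -c "
from h import *
go([.4368,-.2072,-.0035],106.9)"
```

```text
clock: 61.87
tool_pos: [0.4376, -0.2107, 0.08]
eef_rot: [0.597, 0.802, -0.0, 0.0]
contact_force: [-0.0, -0.3, 0.1]
opening: 1.002
t=61.9 tcp=[ 0.4376 -0.2107  0.08  ] yaw=106.7 d_units(now)=[0.09 0.01 2.09] twist_units=-0.03 d_units(after twist)=[0.09 0.01 2.09] F [-0.  -0.3  0.1] open 1.002 q7 0.87
```

```bash
python3 -m jog '[{"translation":[0.08,0,0.5],"twist":-0.03,"claw":100},{"translation":[0,0,0.7],"twist":0,"claw":100},{"translation":[0,0,0.6],"twist":0,"claw":100},{"translation":[0,0,0.27],"twist":0,"claw":100},{"translation":[0,0,0],"twist":0,"claw":100},{"translation":[0,0,0],"twist":0,"claw":0},{"translation":[0,0,0],"twist":0,"claw":0},{"translation":[0,0,0],"twist":0,"claw":0},{"translation":[0,0,0],"twist":0,"claw":0},{"translation":[0,0,0],"twist":0,"claw":0},{"translation":[0,0,0],"twist":0,"claw":0}]' 15
python3 -m jog '[{"translation":[0,0,-0.4],"twist":0,"claw":0},{"translation":[0,0,-0.8],"twist":0,"claw":0},{"translation":[0,0,-0.9],"twist":0,"claw":0},{"translation":[0,0,-0.9],"twist":0,"claw":0},{"translation":[0,0,-0.5],"twist":0,"claw":0},{"translation":[0,0,0],"twist":0,"claw":0},{"translation":[0,0,0],"twist":0,"claw":0}]' 15
python3 place.py -.075 .006 .12
```

```text
clock: 62.78
tool_pos: [0.4371, -0.2079, -0.0025]
eef_rot: [0.596, 0.803, 0.0, 0.001]
contact_force: [-0.6, -0.1, 7.9]
opening: 0.681
clock: 63.37
tool_pos: [0.4371, -0.2078, 0.1376]
eef_rot: [0.596, 0.803, 0.0, 0.001]
contact_force: [0.2, 0.0, -0.9]
opening: 0.68
t=63.4 tcp=[ 0.4371 -0.2078  0.1376] yaw=106.9 d_units(now)=[6.55 5.17 0.44] twist_units=1.42 d_units(after twist)=[7.24 4.14 0.44] F [ 0.2  0.  -0.9] open 0.68 q7 0.86
```

```bash
python3 -m jog '[{"translation":[0,0,0],"twist":0.71,"claw":0},{"translation":[0,0,0],"twist":0.71,"claw":0},{"translation":[0.4,0.2,0],"twist":0,"claw":0},{"translation":[0.7,0.4,0],"twist":0,"claw":0},{"translation":[0.8,0.46,0],"twist":0,"claw":0},{"translation":[0.8,0.46,0],"twist":0,"claw":0},{"translation":[0.8,0.46,0],"twist":0,"claw":0},{"translation":[0.8,0.46,0],"twist":0,"claw":0},{"translation":[0.8,0.46,0],"twist":0,"claw":0},{"translation":[0.8,0.46,0],"twist":0,"claw":0},{"translation":[0.7,0.4,0],"twist":0,"claw":0},{"translation":[0.5,0.3,0],"twist":0,"claw":0},{"translation":[0,0,0],"twist":0,"claw":0},{"translation":[0,0,0],"twist":0,"claw":0},{"translation":[0,0,0],"twist":0,"claw":0}]' 15
python3 place.py -.0757 .004 .0675
```

```text
clock: 64.62
tool_pos: [0.5546, 0.0955, 0.1352]
eef_rot: [0.654, 0.756, -0.002, -0.0]
contact_force: [-0.2, 0.2, -0.4]
opening: 0.68
t=64.6 tcp=[0.5546 0.0955 0.1352] yaw=98.3 d_units(now)=[0.15 0.19 1.69] twist_units=-0.01 d_units(after twist)=[0.15 0.19 1.69] F [-0.2  0.2 -0.4] open 0.68 q7 0.24
```

```bash
(python3 -m jog '[{"translation":[0.09,0.15,0.2],"twist":-0.01,"claw":0},{"translation":[0,0,0.5],"twist":0,"claw":0},{"translation":[0,0,0.5],"twist":0,"claw":0},{"translation":[0,0,0.3],"twist":0,"claw":0},{"translation":[0,0,0.14],"twist":0,"claw":0},{"translation":[0,0,0],"twist":0,"claw":0},{"translation":[0,0,0],"twist":0,"claw":0},{"translation":[0,0,0],"twist":0,"claw":0}]' 15) | grep -v eef
python3 place.py -.0757 .000 .0675
```

```text
clock: 65.28
tool_pos: [0.5619, 0.1009, 0.0715]
contact_force: [0.1, -0.0, 0.2]
opening: 0.679
t=65.3 tcp=[0.5619 0.1009 0.0715] yaw=98.4 d_units(now)=[0.04 0.08 0.1 ] twist_units=0.00 d_units(after twist)=[0.04 0.08 0.1 ] F [ 0.1 -0.   0.2] open 0.679 q7 0.27
```

```bash
(python3 -m jog '[{"translation":[0.04,0,0.08],"twist":0,"claw":0},{"translation":[0,0.05,0],"twist":0,"claw":0},{"translation":[0,0.05,0],"twist":0,"claw":0},{"translation":[0,0,0],"twist":0,"claw":0}]' 15
python3 -m jog '[{"translation":[0,0.05,0],"twist":0,"claw":0},{"translation":[0,0,0],"twist":0,"claw":0}]' 15
python3 -m jog '[{"translation":[0,0.04,0],"twist":0,"claw":0},{"translation":[0,0,0],"twist":0,"claw":0}]' 15
python3 -m jog '[{"translation":[0,0.04,0],"twist":0,"claw":0},{"translation":[0,0,0],"twist":0,"claw":0}]' 15) | grep -v eef
python3 place.py -.0757 .000 .0675
```

```text
clock: 65.62
tool_pos: [0.5656, 0.1038, 0.0679]
contact_force: [-0.2, -0.5, 1.0]
opening: 0.68
clock: 65.78
tool_pos: [0.5657, 0.1038, 0.0676]
contact_force: [-3.0, 0.1, 2.5]
opening: 0.678
clock: 65.95
tool_pos: [0.5658, 0.1038, 0.0677]
contact_force: [-6.8, -1.8, 6.7]
opening: 0.679
clock: 66.12
tool_pos: [0.5657, 0.1037, 0.0677]
contact_force: [-10.6, -1.0, 10.8]
opening: 0.681
t=66.1 tcp=[0.5657 0.1037 0.0677] yaw=98.4 d_units(now)=[-0.02 -0.02  0.  ] twist_units=0.01 d_units(after twist)=[-0.02 -0.02  0.  ] F [-10.6  -1.   10.8] open 0.681 q7 0.26
```

Flush at the same line. Release, lift, check all four.

```bash
python3 -m jog '[{"translation":[0,-0.08,0],"twist":0,"claw":70},{"translation":[0,0,0],"twist":0,"claw":76},{"translation":[0,0,0],"twist":0,"claw":80},{"translation":[0,0,0],"twist":0,"claw":80},{"translation":[0,0,0],"twist":0,"claw":80},{"translation":[0,0,-0.3],"twist":0,"claw":80},{"translation":[0,0,-0.6],"twist":0,"claw":80},{"translation":[0,0,-0.9],"twist":0,"claw":100},{"translation":[0,0,-0.9],"twist":0,"claw":100},{"translation":[0,0,-0.9],"twist":0,"claw":100},{"translation":[0,0,-0.9],"twist":0,"claw":100},{"translation":[0,0,-0.6],"twist":0,"claw":100},{"translation":[0,0,0],"twist":0,"claw":100},{"translation":[0,0,0],"twist":0,"claw":100}]' 15
cat > chk.py <<'E'
from blanks import *
YAW=8.35; u=np.array([np.cos(np.radians(YAW)),np.sin(np.radians(YAW))]); v=np.array([-u[1],u[0]]); o=np.array([.6233,.1881])-.012*u
c=cam('wrist'); save(c,sys.argv[1])
for b in find(c,.12,150): d=np.array(b[:2])-o; print(b,'fence xy mm',np.round([d@u*1e3,d@v*1e3],1))
for d in r.spot_point('pin0_collar','wrist'): print('collar',np.round(d['location'],1),round(d['confidence'],2),onz(c,*d['location'],.078))
E
python3 chk.py w14.png; python3 -c "
from h import *
go([.585,-.36,.2])"
```

```text
clock: 67.28
tool_pos: [0.5679, 0.1039, 0.2737]
eef_rot: [0.653, 0.757, 0.002, 0.001]
contact_force: [0.5, 0.3, -0.3]
opening: 1.001
(0.5632, 0.1299, 95.2, 60.3, -81.7, '') fence xy mm [-55.9 -48.9]
(0.5527, 0.2031, 60.3, 46.7, 8.1, '') fence xy mm [-55.7  25.1]
(0.5473, 0.2403, 60.3, 23.5, 8.4, 'CUT') fence xy mm [-55.6  62.7]
collar [192.1 389.8] 0.92 [0.6367 0.114  0.078 ]
collar [183.7 378.7] 0.44 [0.625  0.1203 0.078 ]
t=67.4 tcp=[0.5661 0.1039 0.271 ] yaw=98.4 d_units(now)=[-11.54  -1.23   1.78] F [-0.   0.6  0.7] open 0.999 q7 0.15
```

```bash
python3 -m jog '[{"translation":[-0.5,-0.05,0],"twist":0,"claw":60},{"translation":[-0.9,-0.1,0],"twist":0,"claw":60},{"translation":[-0.9,-0.1,0],"twist":0,"claw":60},{"translation":[-0.9,-0.1,0],"twist":0,"claw":60},{"translation":[-0.9,-0.1,0],"twist":0,"claw":60},{"translation":[-0.9,-0.1,0],"twist":0,"claw":60},{"translation":[-0.9,-0.1,0],"twist":0,"claw":60},{"translation":[-0.9,-0.1,0],"twist":0,"claw":60},{"translation":[-0.9,-0.1,0],"twist":0,"claw":60},{"translation":[-0.9,-0.1,0],"twist":0,"claw":60},{"translation":[-0.9,-0.1,0],"twist":0,"claw":60},{"translation":[-0.9,-0.1,0],"twist":0,"claw":60},{"translation":[-0.9,-0.1,0],"twist":0,"claw":60},{"translation":[-0.2,0,0],"twist":0,"claw":60},{"translation":[0,0,0],"twist":0,"claw":60},{"translation":[0,0,0],"twist":0,"claw":60},{"translation":[0,0,0],"twist":0,"claw":60}]' 20
python3 - <<'E'
from h import *
np.set_printoptions(precision=4,suppress=True)
c=cam('wrist'); save(c,'w15.png')
for l,z in (('selector_grip',.095),('power_unit',0.)):
  for d in r.spot_point(l,'wrist'): print(l,d,onz(c,*d['location'],z))
q=proj(c,[.5858,-.36,.095])[0]; print(q)
r0,c0=max(int(q[0])-120,0),max(int(q[1])-120,0); print(r0,c0); save(c,'w15c.png',(r0,r0+240,c0,c0+240),2.5)
go([.5858,-.36,.2])
E
```

```text
clock: 68.8
tool_pos: [0.5853, -0.3558, 0.2706]
eef_rot: [0.652, 0.758, 0.001, -0.001]
contact_force: [0.3, 0.5, 0.6]
opening: 0.597
selector_grip {'location': [210.7, 319.2], 'confidence': 0.6} [ 0.5898 -0.3673  0.095 ]
power_unit {'location': [186.7, 323.1], 'confidence': 0.64} [ 0.5939 -0.3634  0.    ]
[202.1242 315.994 ]
82 195
t=69.0 tcp=[ 0.5855 -0.3563  0.2716] yaw=98.6 d_units(now)=[-0.1  -0.01  1.79] F [-0.1 -0.4 -0.8] open 0.601 q7 0.84
```

View pics/w15c.png

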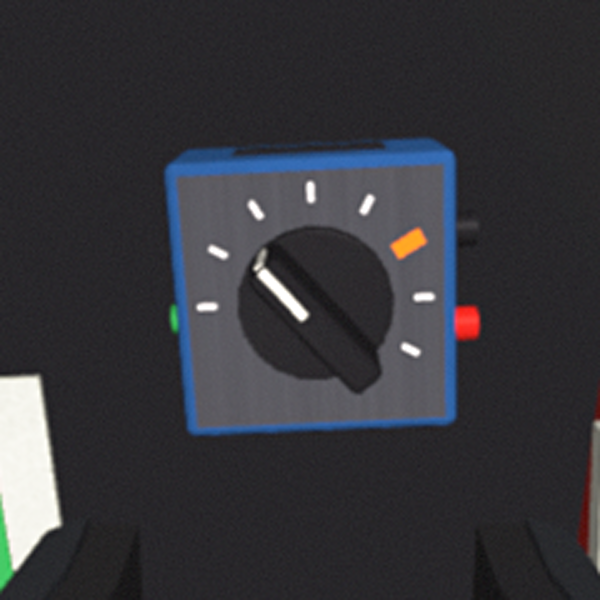

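```bash
cat > sel.py <<'E'
from h import *
np.set_printoptions(precision=4,suppress=True)
c=cam('wrist'); save(c,sys.argv[1]); im=c['img'].astype(int)
q=proj(c,[.5875,-.362,.08])[0]; r0,c0=int(q[0])-75,int(q[1])-75
sub=im[r0:r0+150,c0:c0+150]
w=(sub.min(2)>150).astype(np.uint8); k,lab,st,ce=cv2.connectedComponentsWithStats(w)
o=((sub[...,0]>200)&(sub[...,2]<100)&(sub[...,1]>90)).astype(np.uint8)
M=[];ang=[]
for i in range(1,k):
    if not 8<st[i,4]<400: continue
    ys,xs=np.nonzero(lab==i); P=np.array([onz(c,y+r0,x+c0,.062)[:2] for y,x in zip(ys,xs)]); Q=np.array([onz(c,y+r0,x+c0,.106)[:2] for y,x in zip(ys,xs)])
    M.append(P.mean(0)); l=cv2.fitLine(Q.astype(np.float32)*1000,cv2.DIST_L2,0,.01,.01).ravel()
    print(st[i,4],'px',ce[i]+[c0,r0],'z62',P.mean(0),'z106',Q.mean(0),'line ang',np.degrees(np.arctan2(l[1],l[0])))
ys,xs=np.nonzero(o); P=np.array([onz(c,y+r0,x+c0,.062)[:2] for y,x in zip(ys,xs)]); print('orange',len(xs),P.mean(0))
go([.5875,-.362,.2])
E
python3 sel.py w15.png
```

```text
33 px [318.5455 157.1212] z62 [ 0.5833 -0.3254] z106 [ 0.5824 -0.3201] line ang -79.18344
29 px [341.     162.3793] z62 [ 0.605  -0.3271] z106 [ 0.6016 -0.3216] line ang 69.29998
30 px [296.3 164.3] z62 [ 0.5635 -0.3352] z106 [ 0.5648 -0.3287] line ang -51.356934
29 px [281.3793 181.4138] z62 [ 0.5515 -0.3535] z106 [ 0.5542 -0.345 ] line ang -19.844685
124 px [306.7177 197.3065] z62 [ 0.5778 -0.3653] z106 [ 0.5774 -0.3554] line ang -41.269215
24 px [363.8333 199.0417] z62 [ 0.6329 -0.3588] z106 [ 0.6263 -0.3496] line ang 10.217253
25 px [277.32 203.  ] z62 [ 0.5502 -0.3752] z106 [ 0.553  -0.3642] line ang 8.750489
25 px [358.32 220.12] z62 [ 0.6314 -0.3805] z106 [ 0.625  -0.3689] line ang -17.161758
orange 92 [ 0.6231 -0.3392]
t=69.0 tcp=[ 0.5854 -0.3567  0.2718] yaw=98.5 d_units(now)=[-0.14  0.03  1.79] F [-0.3  0.4  0.3] open 0.6 q7 0.84
```

```bash
python3 -m jog '[{"translation":[0,0,0],"twist":-0.9,"claw":60},{"translation":[0,0,0],"twist":-0.9,"claw":60},{"translation":[0,0,0],"twist":-0.9,"claw":60},{"translation":[0,0,0],"twist":-0.9,"claw":60},{"translation":[0,0,0],"twist":-0.9,"claw":60},{"translation":[0,0,0],"twist":-0.9,"claw":60},{"translation":[0,0,0],"twist":-0.7,"claw":60},{"translation":[0,0,0],"twist":0,"claw":60},{"translation":[0,0,0],"twist":0,"claw":60}]' 20
sed -i 's/\[.5875,-.362,.08\]/[.591,-.367,.08]/; s/\[.5875,-.362,.2\]/[.591,-.367,.12],135/' sel.py; python3 sel.py w16.png
```

```text
clock: 69.75
tool_pos: [0.585, -0.3579, 0.2719]
eef_rot: [0.383, 0.924, 0.0, 0.0]
contact_force: [-0.1, -0.4, 1.0]
opening: 0.6
30 px [317.4333 155.7667] z62 [ 0.5639 -0.3353] z106 [ 0.5601 -0.3315] line ang -48.57766
25 px [294.76 160.32] z62 [ 0.5518 -0.3535] z106 [ 0.5493 -0.3476] line ang -15.398194
27 px [339.4444 163.1481] z62 [ 0.5835 -0.3255] z106 [ 0.5775 -0.3228] line ang -77.96754
28 px [277.8214 175.5   ] z62 [ 0.5503 -0.3753] z106 [ 0.548  -0.3669] line ang 10.895537
117 px [312.1197 191.3077] z62 [ 0.5843 -0.3631] z106 [ 0.5782 -0.3561] line ang -38.940575
30 px [353.7667 180.3667] z62 [ 0.6051 -0.3273] z106 [ 0.5966 -0.3244] line ang 71.88143
25 px [350.24 222.52] z62 [ 0.6331 -0.3587] z106 [ 0.6215 -0.3523] line ang 7.219444
28 px [333.5 236.5] z62 [ 0.6318 -0.3806] z106 [ 0.6203 -0.3717] line ang -19.362213
orange 87 [ 0.6234 -0.3391]
t=69.8 tcp=[ 0.585  -0.358   0.2719] yaw=134.9 d_units(now)=[-0.26 -0.05  3.8 ] twist_units=-0.01 d_units(after twist)=[-0.26 -0.05  3.8 ] F [-0.2  0.1  0.4] open 0.595 q7 1.38
```

```bash
python3 -m jog '[{"translation":[-0.26,-0.05,0.3],"twist":0,"claw":60},{"translation":[0,0,0.7],"twist":-0.7,"claw":60},{"translation":[0,0,0.9],"twist":0,"claw":60},{"translation":[0,0,0.9],"twist":0,"claw":60},{"translation":[0,0,0.9],"twist":0,"claw":60},{"translation":[0,0,0.6],"twist":0,"claw":60},{"translation":[0,0,0],"twist":0,"claw":60},{"translation":[0,0,0],"twist":0,"claw":60},{"translation":[0,0,0],"twist":0,"claw":60}]' 30
python3 -c "
from h import *
go([.5915,-.367,.055],139)"
```

```text
clock: 70.55
tool_pos: [0.5921, -0.3682, 0.1017]
eef_rot: [0.349, 0.937, -0.001, 0.002]
contact_force: [0.1, -0.0, 1.3]
opening: 0.604
t=70.5 tcp=[ 0.5921 -0.3682  0.1017] yaw=139.2 d_units(now)=[0.04 0.01 1.17] twist_units=0.03 d_units(after twist)=[0.04 0.01 1.17] F [ 0.1 -0.   1.3] open 0.604 q7 1.47
```

```bash
(python3 -m jog '[{"translation":[0.03,0.01,0.4],"twist":0,"claw":60},{"translation":[0,0,0.4],"twist":0,"claw":60},{"translation":[0,0,0.3],"twist":0,"claw":60},{"translation":[0,0,0],"twist":0,"claw":60},{"translation":[0,0,0],"twist":0,"claw":60}]' 30
python3 -m jog '[{"translation":[0,0,0],"twist":0,"claw":0},{"translation":[0,0,0],"twist":0,"claw":0},{"translation":[0,0,0],"twist":0,"claw":0},{"translation":[0,0,0],"twist":0,"claw":0},{"translation":[0,0,0],"twist":0,"claw":0},{"translation":[0,0,0],"twist":0,"claw":0},{"translation":[0,0,0],"twist":0,"claw":0},{"translation":[0,0,0],"twist":0,"claw":0},{"translation":[0,0,0],"twist":0,"claw":0}]' 30);python3 -c "
from h import *
go([.5915,-.367,.055],139); print(r.get_state()['moment'])"
```

```text
clock: 70.97
tool_pos: [0.5907, -0.3666, 0.0567]
eef_rot: [0.349, 0.937, -0.0, 0.001]
contact_force: [0.0, 0.6, 0.3]
opening: 0.602
clock: 71.72
tool_pos: [0.5899, -0.3666, 0.0559]
eef_rot: [0.349, 0.937, -0.0, 0.0]
contact_force: [-0.0, 0.4, 1.3]
opening: 0.159
t=71.7 tcp=[ 0.5899 -0.3666  0.0559] yaw=139.2 d_units(now)=[-0.04  0.02  0.02] twist_units=0.03 d_units(after twist)=[-0.04  0.02  0.02] F [-0.   0.4  1.3] open 0.159 q7 1.47
[-0.0743587   0.08754972 -0.01041934]
```

```bash
python3 -m jog '[{"translation":[0,0,0],"twist":0.5,"claw":0},{"translation":[0,0,0],"twist":0.8,"claw":0},{"translation":[0,0,0],"twist":0.8,"claw":0},{"translation":[0,0,0],"twist":0.8,"claw":0},{"translation":[0,0,0],"twist":0.8,"claw":0},{"translation":[0,0,0],"twist":0.8,"claw":0},{"translation":[0,0,0],"twist":0.8,"claw":0},{"translation":[0,0,0],"twist":0.8,"claw":0},{"translation":[0,0,0],"twist":0.23,"claw":0},{"translation":[0,0,0],"twist":0,"claw":0},{"translation":[0,0,0],"twist":0,"claw":0}]' 30;python3 -c "
from h import *
go([.5915,-.367,.055],41.3); print(r.get_state()['moment'])"
python3 -m jog '[{"translation":[0,0,0],"twist":0.5,"claw":0},{"translation":[0,0,0],"twist":0.8,"claw":0},{"translation":[0,0,0],"twist":0.8,"claw":0},{"translation":[0,0,0],"twist":0.8,"claw":0},{"translation":[0,0,0],"twist":0.8,"claw":0},{"translation":[0,0,0],"twist":0.8,"claw":0},{"translation":[0,0,0],"twist":0.5,"claw":0},{"translation":[0,0,0],"twist":0,"claw":0},{"translation":[0,0,0],"twist":0,"claw":0}]' 30;python3 -c "
from h import *
go([.5915,-.367,.055],41.3); print(r.get_state()['moment'])"
```

```text
clock: 72.63
tool_pos: [0.59, -0.3665, 0.0559]
eef_rot: [0.634, 0.773, -0.0, 0.0]
contact_force: [-2.2, -0.7, 2.6]
opening: 0.155
t=72.6 tcp=[ 0.59   -0.3665  0.0559] yaw=101.3 d_units(now)=[-0.02  0.03  0.02] twist_units=10.00 d_units(after twist)=[0.02 0.03 0.02] F [-2.2 -0.7  2.6] open 0.155 q7 0.98
[-0.22648499  0.17832783 -0.04018296]
clock: 73.38
tool_pos: [0.5902, -0.3665, 0.0559]
eef_rot: [0.812, 0.583, -0.0, 0.0]
contact_force: [-0.6, -0.3, 3.4]
opening: 0.156
t=73.4 tcp=[ 0.5902 -0.3665  0.0559] yaw=71.4 d_units(now)=[-0.    0.04  0.02] twist_units=5.01 d_units(after twist)=[0.02 0.03 0.02] F [-0.6 -0.3  3.4] open 0.156 q7 0.59
[-0.2212203   0.22933904 -0.0900145 ]
```

```bash
python3 -m jog '[{"translation":[0,0,0],"twist":0.5,"claw":0},{"translation":[0,0,0],"twist":0.8,"claw":0},{"translation":[0,0,0],"twist":0.8,"claw":0},{"translation":[0,0,0],"twist":0.8,"claw":0},{"translation":[0,0,0],"twist":0.8,"claw":0},{"translation":[0,0,0],"twist":0.8,"claw":0},{"translation":[0,0,0],"twist":0.5,"claw":0},{"translation":[0,0,0],"twist":0,"claw":0},{"translation":[0,0,0],"twist":0,"claw":0},{"translation":[0,0,0],"twist":0,"claw":0}]' 30;python3 -c "
from h import *
go([.5915,-.367,.055],41.3); print(r.get_state()['moment'])"
python3 -m jog '[{"translation":[0,0,0],"twist":0,"claw":25},{"translation":[0,0,0],"twist":0,"claw":40},{"translation":[0,0,0],"twist":0,"claw":60},{"translation":[0,0,0],"twist":0,"claw":60},{"translation":[0,0,0],"twist":0,"claw":60},{"translation":[0,0,0],"twist":0,"claw":60},{"translation":[0,0,-0.4],"twist":0,"claw":60},{"translation":[0,0,-0.8],"twist":0,"claw":60},{"translation":[0,0,-0.9],"twist":0,"claw":60},{"translation":[0,0,-0.9],"twist":0,"claw":60},{"translation":[0,0,-0.9],"twist":0,"claw":60},{"translation":[0,0,-0.9],"twist":0,"claw":60},{"translation":[0,0,-0.6],"twist":0,"claw":60},{"translation":[0,0,0],"twist":0,"claw":60},{"translation":[0,0,0],"twist":0,"claw":60}]' 30; python3 sel.py w17.png
```

```text
clock: 74.22
tool_pos: [0.5903, -0.3666, 0.0559]
eef_rot: [0.936, 0.353, 0.0, 0.0]
contact_force: [-0.1, -1.1, 4.7]
opening: 0.159
t=74.2 tcp=[ 0.5903 -0.3666  0.0559] yaw=41.3 d_units(now)=[0.02 0.03 0.02] twist_units=0.01 d_units(after twist)=[0.02 0.03 0.02] F [-0.1 -1.1  4.7] open 0.159 q7 0.18
[-0.34087081  0.20063372 -0.11265072]
clock: 75.47
tool_pos: [0.5906, -0.3668, 0.2733]
eef_rot: [0.936, 0.352, 0.001, 0.001]
contact_force: [-1.3, -0.1, -0.5]
opening: 0.601
29 px [293.8621 151.6207] z62 [ 0.6048 -0.3268] z106 [ 0.61   -0.3254] line ang 73.35317
29 px [338.6897 151.7586] z62 [ 0.6325 -0.3587] z106 [ 0.6346 -0.3536] line ang 8.3560915
15 px [316. 163.] z62 [ 0.6105 -0.3495] z106 [ 0.6151 -0.3455] line ang 41.138355
30 px [278.2333 168.3667] z62 [ 0.583  -0.3258] z106 [ 0.5906 -0.3244] line ang -75.5013
29 px [354.6207 168.    ] z62 [ 0.6312 -0.3804] z106 [ 0.6334 -0.3729] line ang -18.829489
112 px [316.3393 179.7857] z62 [ 0.5986 -0.3604] z106 [ 0.6045 -0.3551] line ang 42.568275
24 px [272.8333 189.9583] z62 [ 0.5634 -0.3351] z106 [ 0.5733 -0.3327] line ang -50.469486
27 px [279.1481 211.1852] z62 [ 0.5511 -0.3533] z106 [ 0.5623 -0.3488] line ang -20.636965
26 px [295.3462 226.0769] z62 [ 0.5499 -0.3751] z106 [ 0.5613 -0.3683] line ang 7.625928
orange 101 [ 0.623  -0.3389]
t=75.5 tcp=[ 0.59   -0.3659  0.2714] yaw=41.2 d_units(now)=[-0.    0.04  3.78] twist_units=14.37 d_units(after twist)=[0.04 0.   3.78] F [0.5 1.  0.6] open 0.602 q7 0.05
```

```bash
python3 -m jog '[{"translation":[0,0,-0.3],"twist":-0.9,"claw":60},{"translation":[0,0,-0.3],"twist":-0.9,"claw":60},{"translation":[0,0,-0.3],"twist":-0.9,"claw":60},{"translation":[0,0,-0.3],"twist":-0.9,"claw":60},{"translation":[0,0,0],"twist":-0.9,"claw":60},{"translation":[0,0,0],"twist":-0.9,"claw":60},{"translation":[0,0,0],"twist":-0.9,"claw":60},{"translation":[0,0,0],"twist":-0.9,"claw":60},{"translation":[0,0,0],"twist":-0.9,"claw":60},{"translation":[0,0,0],"twist":-0.9,"claw":60},{"translation":[0.5,0,0],"twist":-0.5,"claw":60},{"translation":[0.9,0,0],"twist":0,"claw":60},{"translation":[0.9,0,0],"twist":0,"claw":60},{"translation":[0.9,0,0],"twist":0,"claw":60},{"translation":[0.9,0,0],"twist":0,"claw":60},{"translation":[0.9,0,0],"twist":0,"claw":60},{"translation":[0.9,0,0],"twist":0,"claw":60},{"translation":[0.9,0,0],"twist":0,"claw":60},{"translation":[0.9,0,0],"twist":0,"claw":60},{"translation":[0.9,0,0],"twist":0,"claw":60}]' 30
python3 -m jog '[{"translation":[0.9,0.3,0],"twist":0,"claw":60},{"translation":[0.7,0.2,0],"twist":0,"claw":60},{"translation":[0,0,0],"twist":0,"claw":60},{"translation":[0,0,0],"twist":0,"claw":60},{"translation":[0,0,0],"twist":0,"claw":60}]' 30
python3 chk.py w18.png; python3 - <<'E'
from h import *
c=cam('wrist'); a=cam('scene')
im=np.hstack([c['img'][:340,120:520],cv2.resize(a['img'][215:385,230:430],(400,340),interpolation=cv2.INTER_CUBIC)])
cv2.imwrite('pics/m2.png',im[:,:,::-1]); go([.55,.1,.3])
E
```

```text
clock: 77.18
tool_pos: [0.5402, -0.0234, 0.3179]
eef_rot: [0.654, 0.756, -0.001, -0.002]
contact_force: [-0.2, 0.3, -0.1]
opening: 0.601
clock: 77.6
tool_pos: [0.5516, 0.0396, 0.3185]
eef_rot: [0.655, 0.756, -0.001, -0.001]
contact_force: [0.5, -1.0, 0.4]
opening: 0.6
(0.5672, 0.1053, 59.7, 45.5, 8.2, '') fence xy mm [-55.5 -73.8]
(0.56, 0.1532, 60.3, 46.5, 8.2, '') fence xy mm [-55.7 -25.3]
(0.5549, 0.1902, 60.2, 20.6, 8.1, 'CUT') fence xy mm [-55.4  12. ]
collar [121.7 414.3] 0.62 [0.6384 0.1139 0.078 ]
t=77.8 tcp=[0.5523 0.0388 0.3195] yaw=98.1 d_units(now)=[1.52 0.16 0.49] F [-0.1  0.8 -0.1] open 0.601 q7 0.27
```

View pics/m2.png

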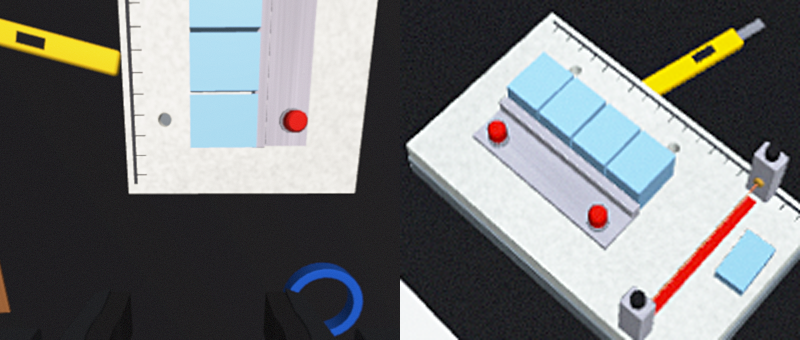

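```bash
python3 -c "
from plant import r
print(r.finish_job())"
```

```text
the job is handed in; nothing more can be done
None
```

The slicer is set up and I handed the job in at about 78 s. All the steps were done, in the order you asked.

- **Fence and pins:** The fence lies flat on the far-row holes with its upright towards the robot. Each pin went down until its collar stopped hard, within 0.5 mm of the expected height.
- **Foam blanks:** All four were there and stand in a row along the fence. I gripped them with 15 N and pushed each against the fence at about 8–13 N until it stopped, all on the same line. Before hand-in, the two blanks fully in view sat at fence y = -74 and -25 mm, square to within about 0.3°. The third was cut off in that view, and the left-hand one was checked only in the last scene picture. Earlier views put those two at about +25 and +74 mm.
- **Heat selector:** I turned it in three stages and released it at setting 5. The pointer then measured 42.6° against the orange mark's 41.3°.
- **Left alone:** In the last picture the wire, offcut, tape and knife looked as they did at the start. I did not measure them, and that picture does not show the spray can, glue jar or the two turquoise blocks.

Some readings disagreed:

- **Fingertips:** They sit about 34 mm behind the reported tool point, not at it. My first two closings therefore shut above the fence's upright, the second pressing on its top with about 9 N. I then measured the offset and allowed for it.
- **Blank position:** Wrist views put the blanks at fence x = -55.5 mm instead of -58 mm. The same views shift the pin collar by a similar amount, so I took this as camera bias and trusted the contact stop.
- **Selector start:** Its starting pointer read about 9° short of setting 2, so I turned it to the orange mark's measured angle instead of counting clicks.

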